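# Fit a new filter cartridge and reset the filter counter

### The job

Fit the new filter cartridge in the water dispenser: drop it upright into the round well in the open hopper so that it sits fully home, and let go of it. Then pick up the pin tool, reach its steel pin through the small hole in the counter module on the dispenser's side and push the recessed reset button fully down. Finish while still holding: the gripper keeps the pin tool and keeps the button pressed; leave the mugs and the kitchen timer where they stand.

Things in the scene. Friction and masses are not known exactly. Their poses are not given: they have to be found in the camera images.
- dispenser: Water-filter dispenser, fixed: white box 130 x 130 mm, 148 mm high. Origin: centre of its underside; z up. Its -x side carries the grey counter module (y = -25 to 25, z = 28 to 92, front at x = -87 mm), its +y side a tap (out to y = 120, z = 50 to 124 mm). On top the open hopper, 120 x 120 mm inside, floor at z = 115, rim at z = 148 mm; the well is in the middle of that floor.
- well (a point): Centre of the mouth of the round well in the hopper floor, 115 mm above the worktop, axes as dispenser. The well is vertical, 58 mm in diameter, 45 mm deep (its bottom 70 mm above the worktop), its edge bevelled by 4 mm.
- reset_hole (a point): Centre of the mouth of the reset hole on the module's front face, 55 mm above the worktop, axes as dispenser: one reaches in level, along +x of the dispenser. The hole is 13 mm in diameter with a 3 mm bevel (19 mm at the face); the button's face lies 12 mm behind the mouth and fills the hole.
- reset_button (a joint): Travel of the recessed reset button in m: 0 up, 0.005 fully down, moving along +x of the dispenser. A spring returns it: 1.5 N starts it, 4 N holds it fully down.
- cartridge: New filter cartridge, white, upright on the worktop: round body 54 mm in diameter, 68 mm high, foot tapering over the lowest 14 mm to 42 mm; on top a bar grip 36 mm long (x), 12 mm wide (y), its top 92 mm above the underside. Origin: centre of its underside; z up. 0.1 to 0.2 kg. Fully home its underside is 70 mm above the worktop.
- cartridge_grip (a point): Middle of the cartridge's bar grip, 82 mm above its underside, axes as cartridge (grip across y, 12 mm).
- pin_tool: Pin tool lying on the worktop: white handle 90 mm long (x), 12 mm wide (y), 16 mm high (z), with a straight steel pin 5 mm in diameter standing 55 mm out of its +x end, level with the handle's middle. Origin: centre of the handle's underside; z up. 0.05 kg.
- pin_grip (a point): Middle of the pin tool's handle, 8 mm above its underside, axes as pin_tool (grip across y, 12 mm).
- pin_tip (a point): Rounded tip of the steel pin, 100 mm from pin_grip along +x of the tool.
- mug_a: Bystander: two-tone mug, 86 mm wide, 100 mm high, loose. Origin: centre of its underside.
- mug_b: Bystander: dotted mug, 92 mm wide, 93 mm high, loose. Origin: centre of its underside.
- kitchen_timer: Bystander: round wind-up timer, 64 mm in diameter, 43 mm high, loose. Origin: centre of its underside.
- cabinet_edge (a point): Obstacle overhead, fixed: middle of the lower front edge of the wall cabinets, which run along y over the whole worktop. All that is farther in +x and higher than this point is solid cabinet (it starts 470 mm above the worktop): keep the wrist and forearm on the robot's side of it.
Mind the look-alikes: they are no part of the job. What is shaped like the cartridge but turquoise is not meant.

How it is judged (in metres and radians):
On the way, in this order (a step that is already met when the one before it is completed fails the run):
1. the cartridge sits fully home in the well, released (z of cartridge in the frame of dispenser below 0.074 m and horizontal distance between cartridge and well below 0.005 m and angle between cartridge's own z axis and vertical below 0.1 rad and contact force between the fingers and cartridge below 0.1 N), for 0.2 s.
2. the steel pin of the pin tool, held in the gripper, is inside the reset hole (x of pin_tip in the frame of reset_hole between 0.005 and 0.03 m and y of pin_tip in the frame of reset_hole between -0.008 and 0.008 m and z of pin_tip in the frame of reset_hole between -0.008 and 0.008 m and contact force between the fingers and pin_tool above 1 N), for 0.1 s.
At the end, for the whole second after the job is handed in: The pin holds the button at least 4 of 5 mm down with over 1 N, its tip 14 to 30 mm inside the hole; the gripper holds the tool still, 30 mm or more above the worktop; the cartridge sits upright in the well, within 4 mm of its bottom, untouched by the fingers (all of step 1 and value of joint reset_button above 0.004 m and x of pin_tip in the frame of reset_hole between 0.014 and 0.03 m and y of pin_tip in the frame of reset_hole between -0.008 and 0.008 m and z of pin_tip in the frame of reset_hole between -0.008 and 0.008 m and contact force between pin_tool and dispenser above 1 N and contact force between the fingers and pin_tool above 1 N and height (world z) of pin_grip above 0.03 m and linear speed of pin_tool below 0.02 m/s); the arm keeps its last pose, push and grip.
It fails at once if mug_a is pushed more than 30 mm or tipped (distance of mug_a from where it was at the start of the episode above 0.03 m or angle between mug_a's own z axis and vertical above 0.4 rad).
It fails at once if mug_b is pushed more than 30 mm or tipped (distance of mug_b from where it was at the start of the episode above 0.03 m or angle between mug_b's own z axis and vertical above 0.4 rad).
It fails at once if the kitchen timer is pushed more than 30 mm (distance of kitchen_timer from where it was at the start of the episode above 0.03 m).
It also fails if it takes over 69 s, if anything falls off the work surface, if the arm or the gripper's body presses on something with over 40 N, if the wrist force passes 120 N, or if a joint passes its speed limit or range.

### The arm

A 6-joint arm with a two-finger parallel gripper is mounted at the origin on a cart in front of the work surface, level with it; the furniture and walls round the work are solid. World frame = base frame: x ahead of the robot, y to its left, z up, the work surface at z = 0. Lengths are in mm, angles in rad, forces in N, time in s.
With the tool pointing down it reaches from about 275 to 1000 mm from the base axis. Payload 8.4 kg.
Tool frame: the origin (TCP) lies midway between the tips of the shut fingers; the grasp point (between the pads) lies behind it (r.pinch_z is the z of the grasp point in the tool frame, in mm); z points along the fingers, y is the direction in which the jaws open and shut (so a half turn about z gives the same grasp; the last joint's range is limited). The gripper opens to 85 mm and grips with 20 to 120 N. Pads are 22 mm wide; open, the fingers measure 114 mm over their backs; the gripper's body (76 mm by 85 mm) begins 54 mm behind the grasp point. The pads swing forward as they close: fully open they stand 13 mm farther back than shut.
Start: joints at [-1.25, 0.353, 1.633, -0, 1.155, -0.002], TCP at [198.263, -592.722, 231.281] pointing down, gripper open.
Joint ranges: [-2.63, 2.63], [-0.92, 2.1], [0.06, 2.66], [-1.3, 4.44], [0, 2.69], [-3.02, 3.02]. Speed limits (rad/s): [2.22, 2.22, 2.79, 3.14, 3.14, 3.14].

### API

Orientations are given as [roll, pitch, yaw] about the fixed x, y, z axes, in that order (R = Rz(yaw) Ry(pitch) Rx(roll)).
In Python, from rig import r, optics, ticket gives the robot as it stands.
- The arm moves only by the shell command python3 -m jog 'ROWS' [FORCE]. ROWS is text: rows parted by semicolons, each of 7 numbers parted by spaces: the closure in counts, from 0 (fully open) to 255 (shut), then the shift along the tool's x, y, z in mm, then the turn, a rotation vector about the tool's x, y, z in degrees. A call has 1 to 5 rows; each row shifts and turns the pose as measured when the row begins, along the tool's axes as they then stand; what a row does not reach is not made up. A row lasts 1/12 s, in which the tool goes at most 41.7 mm and 7.16 degrees, less where a joint would pass 70% of its speed; a pose out of reach is approached as far as the arm can. A call with a gripper value outside its range is refused whole. The fingers move at their own pace and stop on an object; FORCE is the grip in N (left out, the last holds). Time passes only in rows, so rows that do not move let the fingers close. It gives the time, the measured TCP pose, the force and the opening at its end, in the units of the state.
- r.sense(): the state, without advancing time (a new reading comes with each control period).
- optics.grab_frame(name): name is "side" or "top"; returns the picture (420x560x3 uint8, red, green, blue); there is no depth.
- optics.camera_info(name): a dict with "fx", "fy", "cx", "cy" (pixels), "dist" ([k1, k2, p1, p2, k3] as OpenCV has them; the pictures are not rectified), "world_from_camera" (4x4, takes a point from camera to world coordinates). Camera axes: x right, y down, z forward; pixel columns grow to the right and rows downward; lengths in mm; the calibration is good to about 2 mm. A picture is of the moment at which its call begins. camera_info takes no time and is no camera call.
- ticket.sign_off(): hands the job in, once; it reports no verdict.
The state is a dict: "clock": time; "qpos": joint angles; "qvel": joint speeds; "joint_efforts": joint torques, N m; "eef_pos": TCP position; "tcp_rot": TCP orientation; "contact_force": force on the tool from outside, world axes, zero at the start; "wrist_torque": the same for the moment, N m; "opening": opening from 0.0 (shut) to 1.0 (fully open).
Only numpy, scipy, OpenCV 4.12 (cv2) and the standard library are available. Lean on these libraries where they do the work, as an engineer would, in place of code of your own. Each camera call takes 0.05 s, during which the arm holds its last target.

## Working session

There is one attempt and no reset: what is moved stays moved. The work goes in short steps, Python scripts to look and compute and a shell command to move; the robot and the scene stay as the last step left them, time stands still between calls to the robot, and variables do not carry over. Pictures are saved under pics/ and viewed, and the job is handed in when it is done.

```bash
ls; mkdir -p pics
python3 - <<'E'
from rig import r,optics,ticket
import cv2
print(r.sense(), r.pinch_z)
for n in("side","top"):
    im=optics.grab_frame(n); cv2.imwrite(f"pics/{n}0.png",im[:,:,::-1]); print(n,optics.camera_info(n))
E
```

```text
pics
{'clock': 0.0, 'qpos': array([-1.25043614e+00,  3.53620907e-01,  1.63413089e+00, -2.31304787e-05,
        1.15519196e+00, -2.40711226e-03]), 'qvel': array([-0.00204744,  0.00038049, -0.00035009, -0.00119744, -0.00040398,
        0.00176354]), 'joint_efforts': array([-1.16084950e-03, -6.05252123e+01, -3.42065299e+01,  1.36686626e-05,
        9.38831217e-03,  9.88544372e-06]), 'eef_pos': array([ 198.08607707, -592.2836244 ,  230.58007905]), 'tcp_rot': array([-3.14024150e+00,  1.78964870e-05,  3.22776669e-01]), 'contact_force': array([1.0088479 , 0.87794487, 0.19005356]), 'wrist_torque': array([ 0.03866039, -0.00541231, -0.02712339]), 'opening': 1.0013556541783324} -18.700000000000003
side {'fx': 416.78947641913857, 'fy': 416.78947641913857, 'cx': 284.744551162778, 'cy': 210.12630409967463, 'dist': array([-0.09253202,  0.        ,  0.        ,  0.        ,  0.        ]), 'world_from_camera': array([[-5.15063322e-01, -4.11674932e-01,  7.51820142e-01,
        -3.98928263e+02],
       [-8.56965639e-01,  2.65617564e-01, -4.41652808e-01,
         6.53950790e+02],
       [-1.78792451e-02, -8.71763191e-01, -4.89601136e-01,
         8.86090777e+02],
       [ 0.00000000e+00,  0.00000000e+00,  0.00000000e+00,
         1.00000000e+00]])}
top {'fx': 526.1640495940749, 'fy': 526.1640495940749, 'cx': 281.0928610575657, 'cy': 210.88728232004283, 'dist': array([-0.15725849,  0.        ,  0.        ,  0.        ,  0.        ]), 'world_from_camera': array([[ 9.64696153e-02, -7.81172744e-01,  6.16816632e-01,
        -5.59786143e+02],
       [-9.95310041e-01, -7.12410029e-02,  6.54418914e-02,
        -2.17385480e+01],
       [-7.17878643e-03, -6.20236941e-01, -7.84381669e-01,
         1.66967685e+03],
       [ 0.00000000e+00,  0.00000000e+00,  0.00000000e+00,
         1.00000000e+00]])}
```

View pics/side0.png

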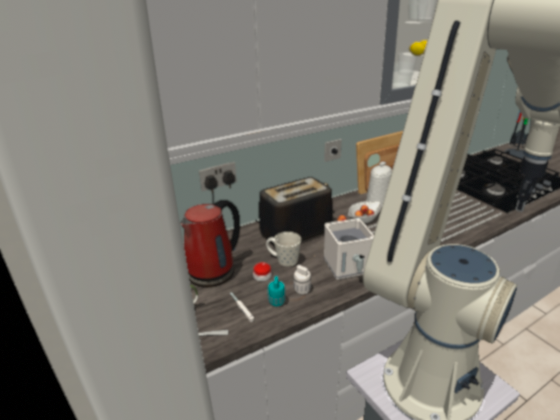

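View pics/top0.png

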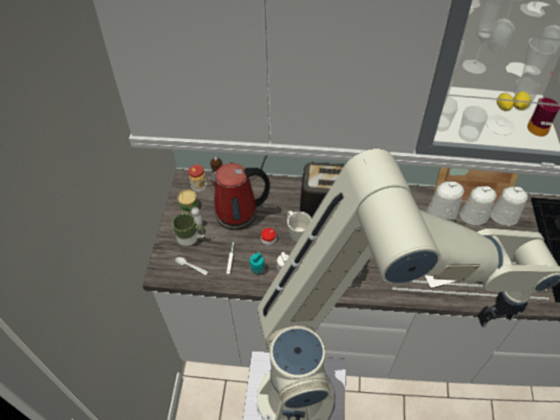

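The side view shows the dispenser (350,245), the white cartridge (302,282), a turquoise look-alike (277,293), the pin tool (242,305) and a light utensil (212,333). The arm blocks part of the top view.

Run:
```python
import cv2
a=cv2.imread("pics/side0.png")[200:350,180:400]; cv2.imwrite("pics/c1.png",cv2.resize(a,None,fx=3.6,fy=3.6,interpolation=cv2.INTER_CUBIC))
a=cv2.imread("pics/top0.png")[150:300,150:370]; cv2.imwrite("pics/c2.png",cv2.resize(a,None,fx=3.6,fy=3.6,interpolation=cv2.INTER_CUBIC))
```

```text
(no output)
```

View pics/c1.png

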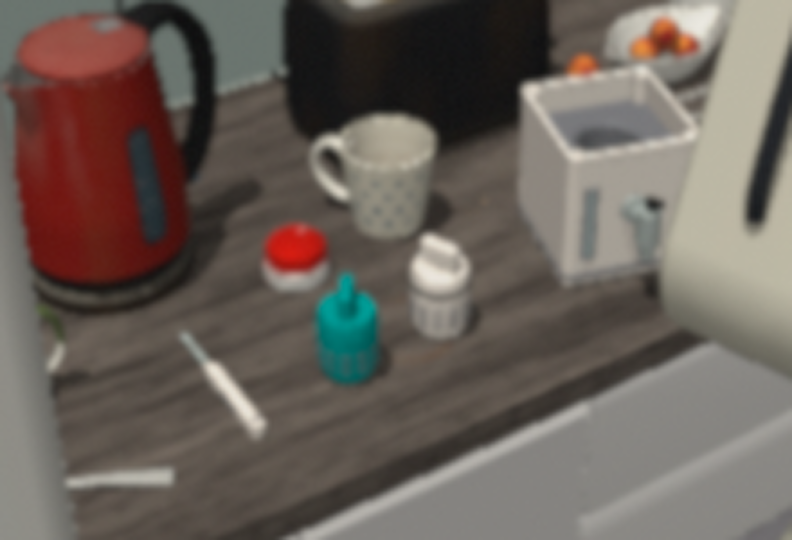

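View pics/c2.png

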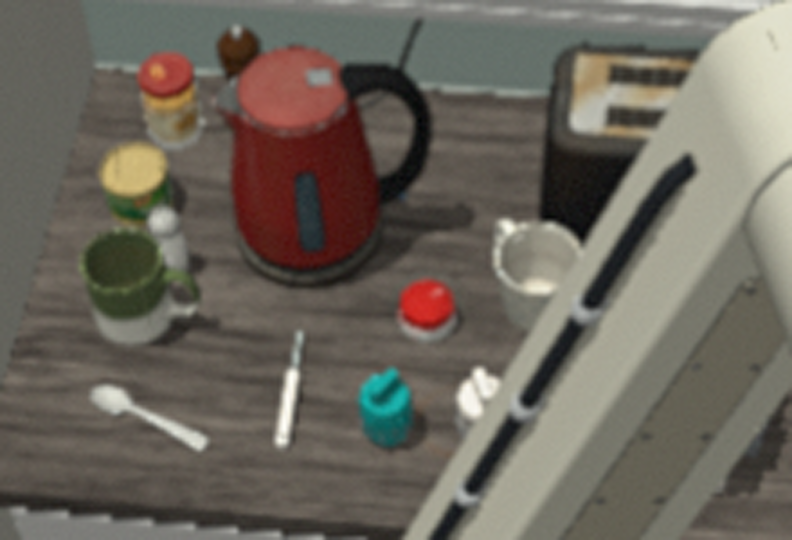

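Candidates, by pixel in the side view:
- **White cartridge:** (302,282), with white bar grip. This is the one I want.
- **Turquoise look-alike:** (277,293), not meant.
- **Pin tool:** (242,305), a white handle with a steel pin.
- **Spoon:** (212,333) side, (190,266) top. Not the tool.

I'll swing the arm aside first, so the dispenser can be seen.

```bash
cat > h.py <<'E'
import numpy as np, cv2
from scipy.spatial.transform import Rotation as Ro
from rig import r,optics
def pose():
    s=r.sense(); return np.array(s["eef_pos"]),Ro.from_euler("xyz",s["tcp_rot"]),s
def delta(p,rpy):
    P,R,s=pose(); d=R.inv().apply(np.array(p)-P); rv=(R.inv()*Ro.from_euler("xyz",rpy)).as_rotvec(degrees=True)
    n=max(np.linalg.norm(d)/41,np.linalg.norm(rv)/7.1)
    print("shift tool",d.round(1),"rot deg",rv.round(2),"min rows %.1f"%n,"t",s["clock"])
    return d,rv
def K(c):
    i=optics.camera_info(c); return np.array([[i["fx"],0,i["cx"]],[0,i["fy"],i["cy"]],[0,0,1]]),np.array(i["dist"]),np.array(i["world_from_camera"])
def ray(c,uv):
    k,d,T=K(c); q=cv2.undistortPoints(np.array([[uv]],float),k,d)[0,0]; v=T[:3,:3]@np.array([q[0],q[1],1]); return T[:3,3],v/np.linalg.norm(v)
def onz(c,uv,z):
    o,v=ray(c,uv); return o+v*(z-o[2])/v[2]
def proj(c,X):
    k,d,T=K(c); W=np.linalg.inv(T); return cv2.projectPoints(np.array(X,float).reshape(-1,1,3),cv2.Rodrigues(W[:3,:3])[0],W[:3,3],k,d)[0][:,0]
def tri(uvs):
    A=np.zeros((3,3));b=np.zeros(3)
    for c,uv in uvs:
        o,v=ray(c,uv);M=np.eye(3)-np.outer(v,v);A+=M;b+=M@o
    return np.linalg.solve(A,b)
def grab(c,name,box=None,f=None):
    im=optics.grab_frame(c)[:,:,::-1]; cv2.imwrite(f"pics/{name}_raw.png",im)
    if box:
        x0,y0,x1,y1=box; im=cv2.resize(im[y0:y1,x0:x1],None,fx=f,fy=f,interpolation=cv2.INTER_CUBIC)
    cv2.imwrite(f"pics/{name}.png",im)
E
python3 - <<'E'
from h import *
delta([-200,-590,240],[np.pi,0,0.32])
E
```

```text
shift tool [-376.8 -128.5   -9.2] rot deg [-0.07  0.    0.16] min rows 9.7 t 0.1
```

```bash
python3 -m jog '0 -37 -12.8 -2 0 0 0;0 -37 -12.8 -2 0 0 0;0 -37 -12.8 -2 0 0 0;0 -37 -12.8 -2 0 0 0;0 -37 -12.8 -2 0 0 0' 40; python3 -m jog '0 -37 -12.8 -2 0 0 0;0 -37 -12.8 -2 0 0 0;0 -37 -12.8 -2 0 0 0;0 -37 -12.8 -2 0 0 0'
python3 - <<'E'
from h import *
grab("side","s1",(180,190,420,350),3.3)
grab("top","t1",(150,150,410,310),3)
E
```

```text
clock: 0.52
eef_pos: [3.7, -589.4, 238.0]
tcp_rot: [-3.138, -0.003, 0.334]
contact_force: [0.2, -1.3, -0.1]
opening: 1.0
clock: 0.85
eef_pos: [-160.2, -587.2, 245.1]
tcp_rot: [-3.136, -0.004, 0.335]
contact_force: [-0.4, -0.7, -0.4]
opening: 0.998
```

View pics/s1.png

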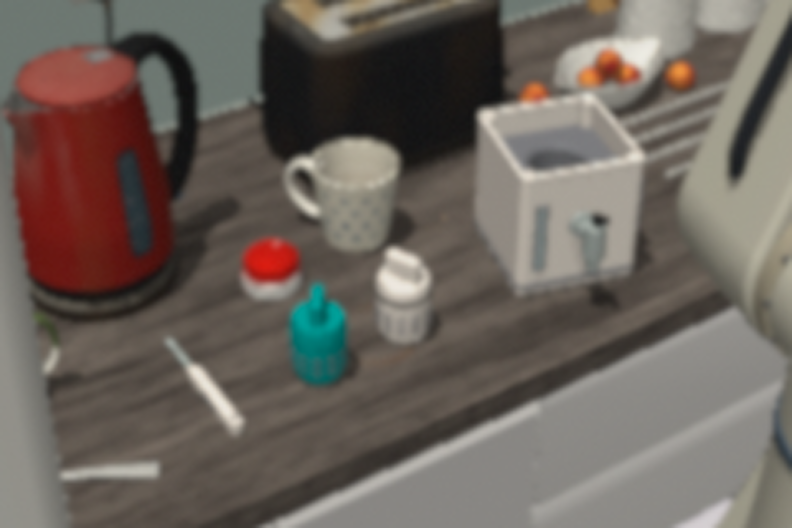

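View pics/t1.png

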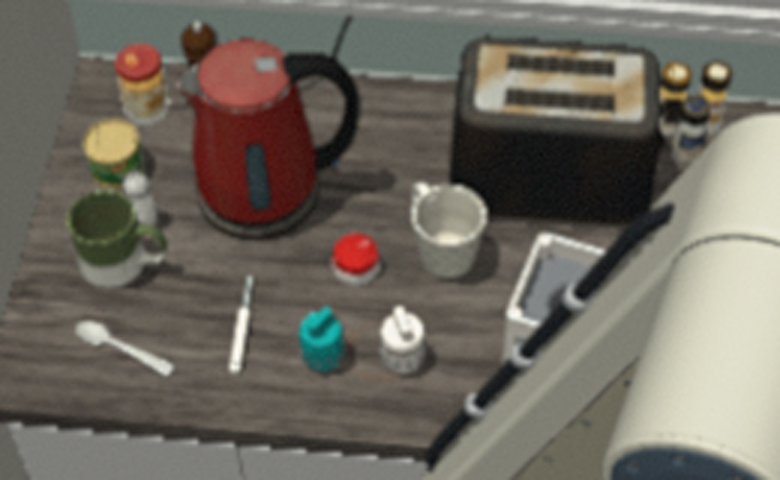

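The tap side faces the robot, about world -x, so the counter module is on the hidden -y side. I'll zoom in for precise measuring.

Run:
```python
import cv2
s=cv2.imread("pics/s1_raw.png");t=cv2.imread("pics/t1_raw.png")
z=lambda a,x0,y0,x1,y1,f,n:cv2.imwrite(n,cv2.resize(a[y0:y1,x0:x1],None,fx=f,fy=f,interpolation=cv2.INTER_CUBIC))
z(s,315,210,385,285,8,"pics/z1.png")
z(s,225,260,325,325,8,"pics/z2.png")
z(t,220,235,345,285,6.4,"pics/z3.png")
```

```text
(no output)
```

View pics/z1.png

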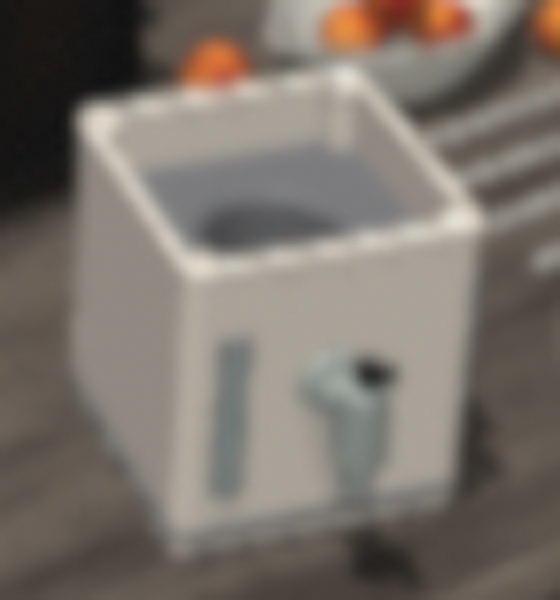

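View pics/z2.png

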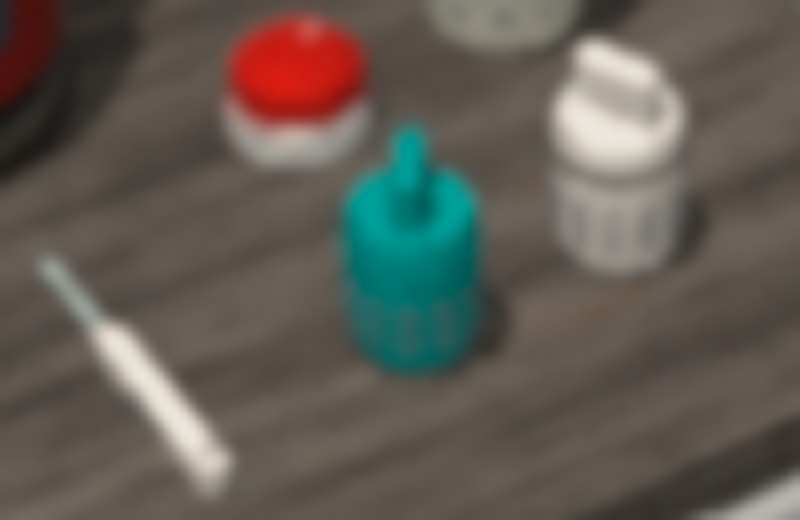

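View pics/z3.png

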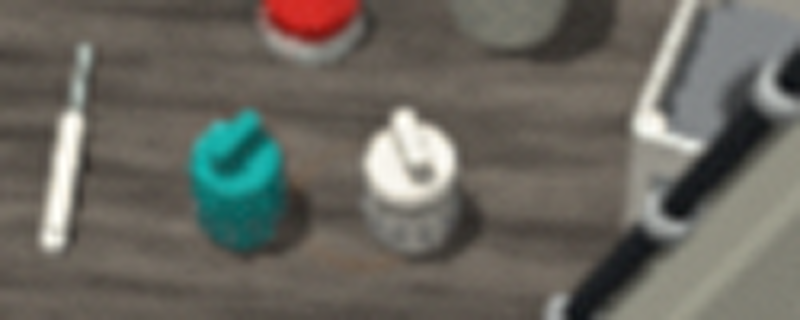

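```bash
cat > fit.py <<'E'
from h import *
from scipy.optimize import least_squares
def fit(obs,x0):
    def res(p):
        R=Ro.from_euler("z",p[2]); e=[]
        for c,uv,X in obs: e.append(proj(c,R.apply(X)+[p[0],p[1],0])[0]-uv)
        return np.concatenate(e)
    s=least_squares(res,x0,x_scale=[10,10,.1],loss="soft_l1"); return s.x,res(s.x).reshape(-1,2)
S=lambda u,v,x0,y0,f:(np.array([u,v])/f+[x0-.5+.5/f,y0-.5+.5/f])
E
cat > m1.py <<'E'
from fit import *
a=lambda u,v:S(u,v,315,210,8)
o=[("side",a(86,107),(64,-64,148)),("side",a(188,268),(65,65,148)),("side",a(480,222),(-65,65,148)),("side",a(345,74),(-64,-64,148)),
("side",a(172,550),(65,65,0)),("side",a(75,388),(65,-65,0)),("side",a(452,500),(-65,65,0)),
("top",S(645,125,220,235,6.4),(65,65,148)),("top",S(545,237,150,150,3),(65,-65,148))]
for y in(1.2,1.57,2):
    p,e=fit(o,[600,-100,y]);print("disp",p.round(3));
print(e.round(1).tolist())
b=lambda u,v:S(u,v,225,260,8); t=lambda u,v:S(u,v,220,235,6.4)
h=onz("side",b(212,480),8),onz("side",b(45,262),8); print("pin side: end,tip",h)
k=onz("top",t(53,245),8),onz("top",t(85,47),8); print("pin top",k)
for q in(h,k):
    d=q[1]-q[0]; print("len",np.linalg.norm(d),"yaw",np.arctan2(d[1],d[0]),"grip",q[1]-100*d/np.linalg.norm(d))
print("cart body side",onz("side",b(618,150),68),"top",onz("top",t(411,160),68))
for c,u,v in(("side",b(597,48),b(655,88)),("top",t(404,114),t(424,170))):
    q=onz(c,u,92),onz(c,v,92);print(c,q,np.arctan2(*(q[0]-q[1])[1::-1]),np.linalg.norm(q[0]-q[1]))
E
python3 m1.py
```

```text
disp [ 505.03  -125.289    1.29 ]
disp [ 505.03  -125.289    1.29 ]
disp [ 505.03  -125.289    1.29 ]
[[-0.5, -0.1], [0.2, -0.1], [1.2, -0.8], [1.6, -1.5], [0.1, 1.5], [-0.8, -0.2], [0.7, 0.8], [-1.1, -0.4], [-0.3, -3.0]]
pin side: end,tip (array([437.86412763, 285.37313973,   8.        ]), array([582.84225616, 286.46860411,   8.        ]))
pin top (array([438.12760681, 284.82077403,   8.        ]), array([578.13419067, 287.44262745,   8.        ]))
len 144.98226717109247 yaw 0.007555922691676098 grip [482.84511075 285.71301903   8.        ]
len 140.031130966507 yaw 0.01872445509084916 grip [478.15172042 285.57029135   8.        ]
cart body side [457.66986471  94.28643432  68.        ] top [476.91971357  80.45919919  68.        ]
side (array([490.38302656,  82.96655885,  92.        ]), array([456.79358172,  77.89091545,  92.        ])) 0.1499736682754217 33.970766267898114
top (array([491.71399029,  85.72973506,  92.        ]), array([455.45321725,  71.11061997,  92.        ])) 0.3832328055378387 39.096830917973534
```

```bash
cat > ov.py <<'E'
from fit import *
th=np.linspace(0,2*np.pi,60)
circ=lambda r,z:np.c_[r*np.cos(th),r*np.sin(th),0*th+z]
def box(a,b,z):return np.array([[a,b,z],[-a,b,z],[-a,-b,z],[a,-b,z],[a,b,z]],float)
CART=[circ(27,68),circ(27,14),circ(21,0),box(18,6,92),box(18,6,68)]
DISP=[box(65,65,148),box(60,60,148),box(65,65,0),circ(29,115)]
MOD=[np.array([[-87,y,z] for y,z in((-25,28),(25,28),(25,92),(-25,92),(-25,28))],float)]
PIN=[box(45,6,16),box(45,6,0),np.array([[45,0,8],[100,0,8]],float)]
def draw(src,c,items,bx,f,out):
    im=cv2.imread(src) if isinstance(src,str) else src
    x0,y0,x1,y1=bx; im=cv2.resize(im[y0:y1,x0:x1],None,fx=f,fy=f,interpolation=cv2.INTER_CUBIC)
    for M,p,col in items:
        z=p[3] if len(p)>3 else 0
        for P in M:
            q=proj(c,Ro.from_euler("z",p[2]).apply(P)+[p[0],p[1],z]); q=(q-[x0-.5+.5/f,y0-.5+.5/f])*f
            cv2.polylines(im,[np.round(q*8).astype(np.int32)],False,col,1,cv2.LINE_AA,3)
    cv2.imwrite(out,im)
E
python3 - <<'E'
from ov import *
it=[(DISP,(505,-125.3,1.29),(0,0,255)),(CART,(474,80,.27),(255,0,0)),(PIN,(481,285.8,.013),(0,160,0))]
draw("pics/s1_raw.png","side",it,(315,210,385,285),8,"pics/o1.png")
draw("pics/s1_raw.png","side",it,(225,260,325,325),8,"pics/o2.png")
draw("pics/t1_raw.png","top",it,(220,225,345,285),6.4,"pics/o3.png")
E
```

```text
(no output)
```

View pics/o1.png

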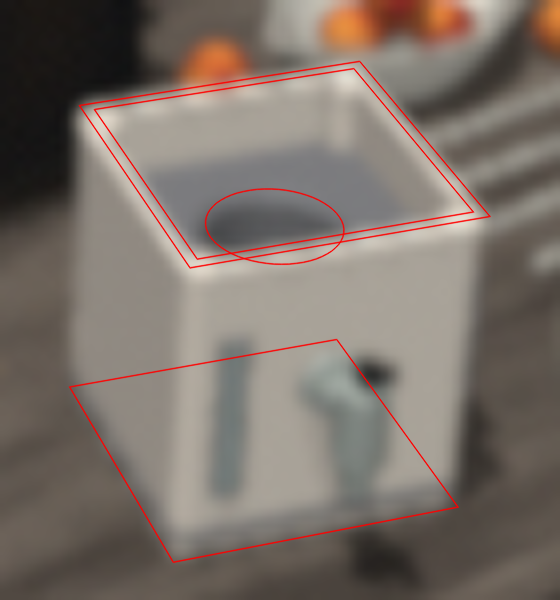

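View pics/o2.png

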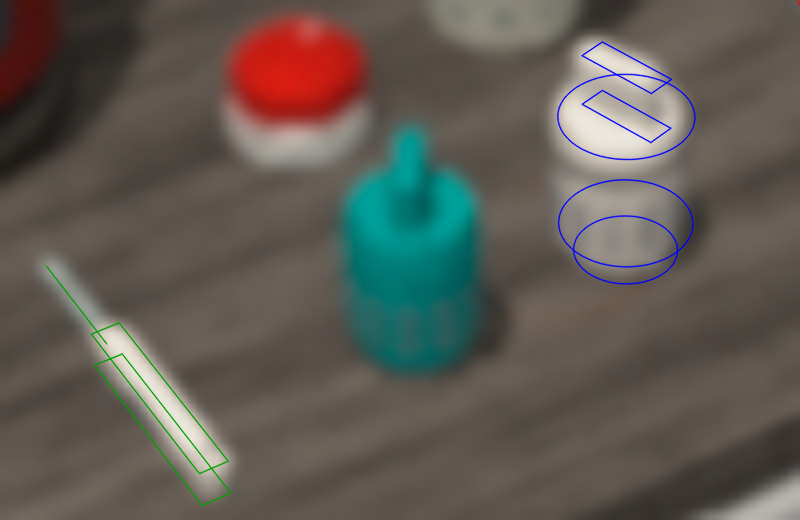

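View pics/o3.png

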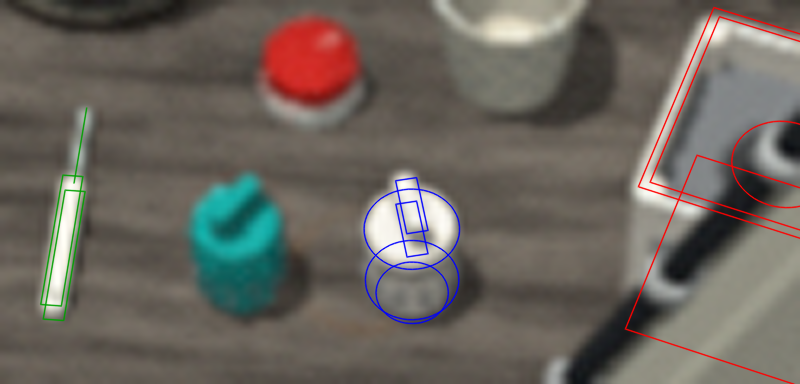

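Run:
```python
from h import *
print("cab",onz("top",(280,150),470),onz("top",(150,147),470))
print("turq",onz("top",(220+240/6.4,225+220/6.4),68))
delta([300,-460,250],[np.pi,0,0.335])
```

```text
cab [631.07199029 105.85865223 470.        ] [609.6635     530.76579593 470.        ]
turq [468.97604822 175.43486879  68.        ]
shift tool [480.   29.7  -4. ] rot deg [-0.31 -0.12 -0.28] min rows 11.7 t 0.95
```

```bash
python3 -m jog '130 40 2.5 0 0 0 0;130 40 2.5 0 0 0 0;130 40 2.5 0 0 0 0;130 40 2.5 0 0 0 0;130 40 2.5 0 0 0 0';python3 -m jog '130 40 2.5 0 0 0 0;130 40 2.5 0 0 0 0;130 40 2.5 0 0 0 0;130 40 2.5 0 0 0 0;130 40 2.5 0 0 0 0'
python3 - <<'E'
from h import *
delta([476,80.5,250],[np.pi,0,0.36])
E
```

```text
clock: 1.37
eef_pos: [27.4, -534.2, 243.0]
tcp_rot: [-3.135, -0.001, 0.314]
contact_force: [0.7, -0.7, 0.6]
opening: 0.495
clock: 1.78
eef_pos: [228.7, -478.6, 242.3]
tcp_rot: [-3.133, -0.002, 0.313]
contact_force: [0.1, -0.8, 0.0]
opening: 0.49
shift tool [ 407.6 -455.7   -2.9] rot deg [-0.5  -0.12 -2.67] min rows 14.9 t 1.7833
```

```bash
python3 -m jog '130 27 -30 0 0 0 -0.2;130 27 -30 0 0 0 -0.2;130 27 -30 0 0 0 -0.2;130 27 -30 0 0 0 -0.2;130 27 -30 0 0 0 -0.2';python3 -m jog '130 27 -30 0 0 0 -0.2;130 27 -30 0 0 0 -0.2;130 27 -30 0 0 0 -0.2;130 27 -30 0 0 0 -0.2;130 27 -30 0 0 0 -0.2'
python3 - <<'E'
from h import *
delta([476,80.5,200],[np.pi,0,0.36])
E
```

```text
clock: 2.2
eef_pos: [317.0, -290.7, 242.2]
tcp_rot: [-3.134, -0.004, 0.334]
contact_force: [1.3, -0.9, -0.5]
opening: 0.491
clock: 2.62
eef_pos: [393.0, -96.9, 243.7]
tcp_rot: [-3.133, -0.005, 0.352]
contact_force: [1.2, -1.2, -0.4]
opening: 0.49
shift tool [ 138.8 -137.5   45.6] rot deg [-0.48 -0.3  -0.45] min rows 4.9 t 2.6167
```

```bash
python3 -m jog '130 27 -27 5 0 0 0;130 27 -27 9 -.2 -.1 0;130 27 -27 9 -.2 -.1 0;130 27 -27 9 0 0 0;130 24 -24 9 0 0 0'
python3 - <<'E'
from h import *
delta([476,80.5,130],[np.pi,0,0.36])
grab("top","t2",(220,150,410,310),4)
grab("side","s2",(225,180,425,330),4)
E
```

```text
clock: 3.03
eef_pos: [473.1, 86.4, 204.8]
tcp_rot: [3.141, -0.007, 0.355]
contact_force: [0.9, 0.6, 1.2]
opening: 0.493
shift tool [ 0.1  6.5 74.8] rot deg [ 0.02 -0.41 -0.27] min rows 1.8 t 3.0333
```

View pics/t2.png

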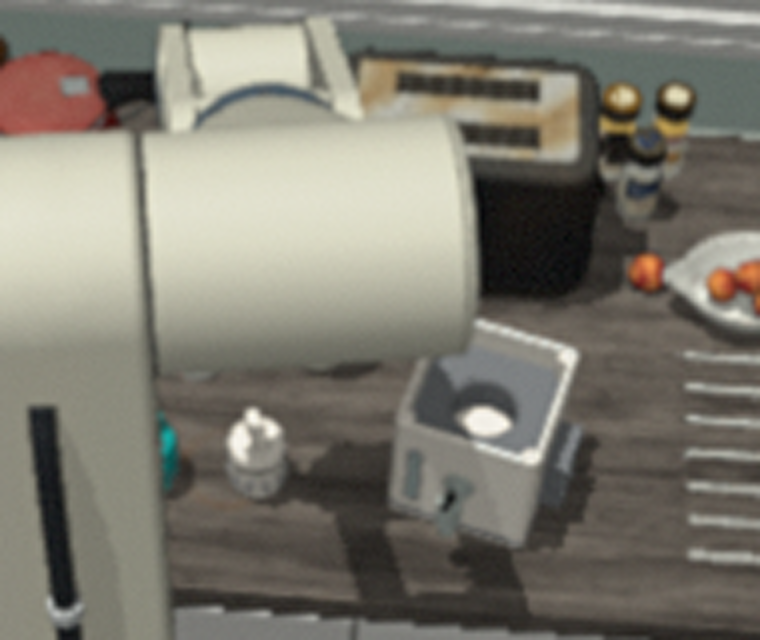

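View pics/s2.png

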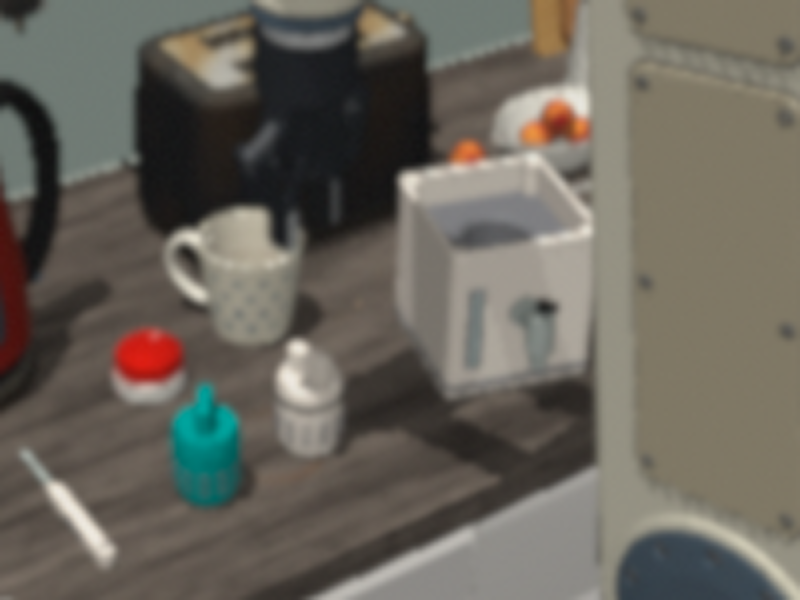

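Run:
```python
from ov import *
it=[(DISP+MOD,(505,-125.3,1.29),(0,0,255)),(CART,(476,80.5,.38),(255,0,0))]
draw("pics/t2_raw.png","top",it,(310,220,380,295),8,"pics/o4.png")
draw("pics/t2_raw.png","top",[],(310,220,380,295),8,"pics/o4b.png")
draw("pics/s2_raw.png","side",it,(280,250,330,310),10,"pics/o5.png")
draw("pics/t2_raw.png","top",it,(265,240,315,290),10,"pics/o6.png")
a,b=cv2.imread("pics/o5.png"),cv2.imread("pics/o6.png")
cv2.imwrite("pics/o56.png",cv2.resize(np.hstack([a[:500],b[:500]]),None,fx=.79,fy=.79))
```

```text
(no output)
```

View pics/o4.png

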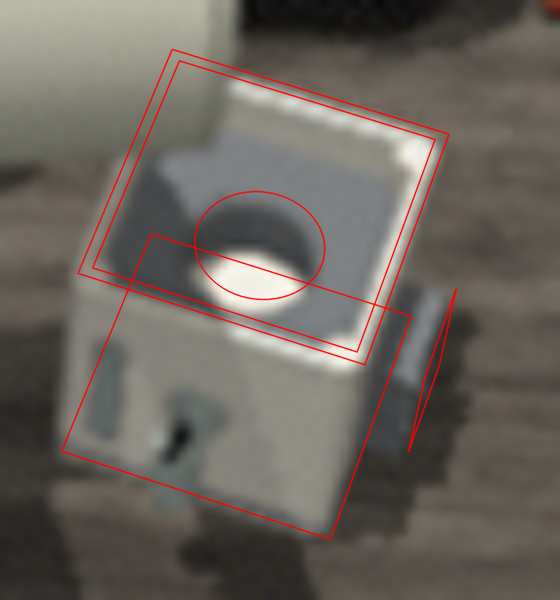

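View pics/o56.png

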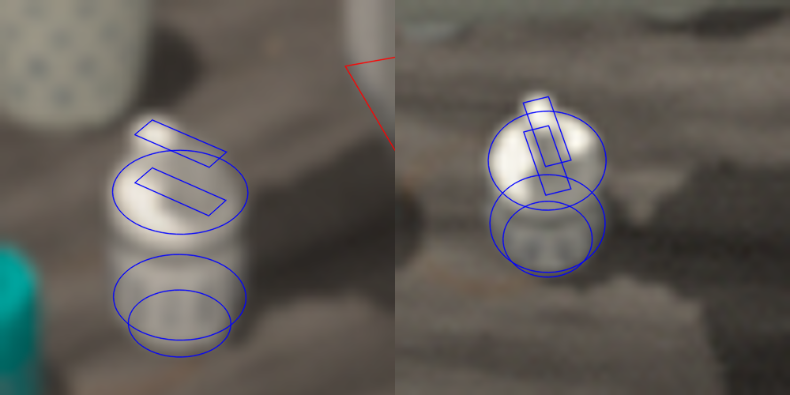

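View pics/o4b.png

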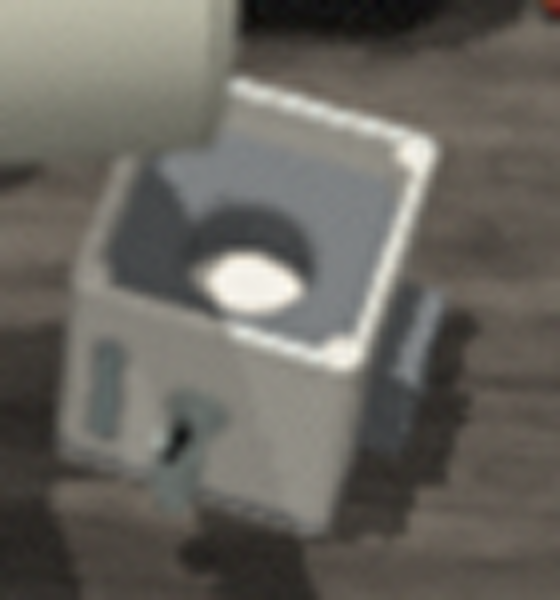

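```bash
cat > m2.py <<'E'
from fit import *
a=lambda u,v:S(u,v,315,210,8); b=lambda u,v:S(u,v,310,220,8)
o=[("side",a(82,107),(64,-64,148)),("side",a(188,270),(64,64,148)),("side",a(482,222),(-64,64,148)),("side",a(347,70),(-64,-64,148)),
("side",a(172,552),(65,65,0)),("side",a(72,388),(65,-65,0)),("side",a(454,503),(-65,65,0)),("side",a(275,227),(0,0,115))]
t=[("top",b(440,140),(-64,-64,148)),("top",b(360,365),(-64,64,148)),("top",b(74,283),(64,64,148)),("top",b(324,537),(-65,65,0)),("top",b(58,458),(65,65,0)),("top",b(251,257),(0,0,115))]
for n,k in(("side",o),("top",t),("both",o+t)):
    p,e=fit(k,[505,-125,1.29]);print(n,p.round(3),e.round(1).tolist())
E
python3 m2.py
```

```text
side [ 504.78  -124.027    1.29 ] [[-0.3, -0.0], [0.1, -0.4], [0.3, -0.7], [1.1, -0.8], [-0.2, 1.4], [-0.6, -0.0], [0.2, 0.6], [-0.4, -0.0]]
top [ 501.425 -122.45     1.306] [[-0.3, -0.2], [-0.1, 0.3], [0.1, -0.3], [0.3, 0.9], [-0.3, 0.2], [0.2, -0.8]]
both [ 503.062 -122.925    1.295] [[-0.3, 0.4], [0.3, 0.0], [0.4, -0.4], [1.1, -0.6], [0.0, 1.8], [-0.6, 0.4], [0.3, 0.9], [-0.3, 0.3], [-0.0, -0.4], [-0.2, -0.0], [0.2, -0.9], [0.2, 0.6], [-0.2, -0.4], [0.4, -1.2]]
```

```bash
python3 -m jog '130 0 3 37 0 -.2 -.2;130 0 3 37 0 -.2 0;130 0 0 33 0 0 0;130 0 0 20 0 0 0' 30
python3 - <<'E'
from h import *
delta([476.5,81,72],[np.pi,0,0.36])
grab("side","s3",(265,220,345,310),8)
E
```

```text
clock: 3.47
eef_pos: [479.9, 86.5, 77.3]
tcp_rot: [3.14, -0.009, 0.369]
contact_force: [-0.5, 0.3, -0.3]
opening: 0.49
shift tool [-5.2  3.9  5.3] rot deg [ 0.06 -0.54  0.53] min rows 0.2 t 3.4667
```

View pics/s3.png

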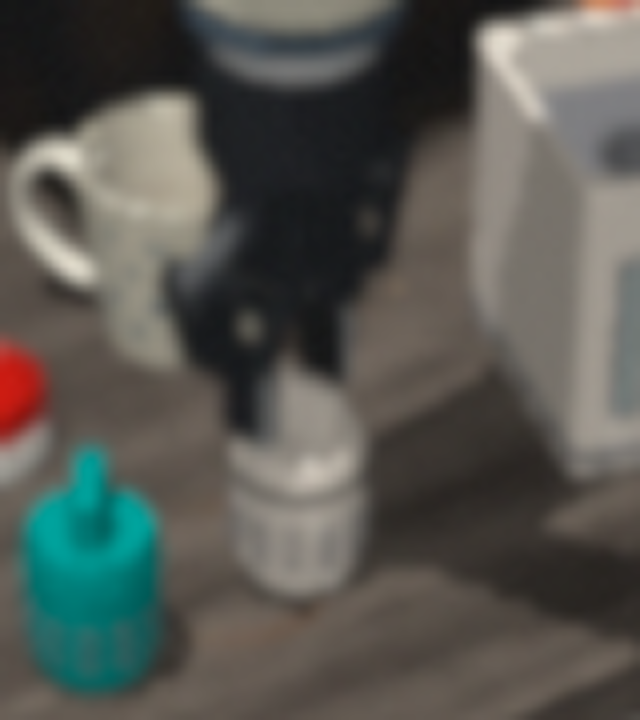

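The fingers straddle the white cartridge's bar at about (300,400) in the crop. I'll correct the position and close.

```bash
python3 -m jog '130 -5 4 4 0 -.4 .3;130 0 0 0 0 0 0;130 0 0 0 0 0 0'; python3 -m jog '255 0 0 0 0 0 0;255 0 0 0 0 0 0;255 0 0 0 0 0 0;255 0 0 0 0 0 0;255 0 0 0 0 0 0' 40
python3 -m jog '255 0 0 0 0 0 0;255 0 0 0 0 0 0'
```

```text
clock: 3.77
eef_pos: [472.9, 79.6, 70.3]
tcp_rot: [-3.141, 0.007, 0.363]
contact_force: [0.3, -0.1, 0.3]
opening: 0.492
clock: 4.18
eef_pos: [476.0, 79.7, 75.2]
tcp_rot: [3.14, -0.002, 0.362]
contact_force: [0.6, 0.7, -0.9]
opening: 0.126
clock: 4.35
eef_pos: [476.3, 79.8, 75.8]
tcp_rot: [3.14, -0.003, 0.362]
contact_force: [-0.3, -0.2, -1.4]
opening: 0.128
```

```bash
python3 -m jog '255 0 0 -35 0 0 0;255 0 0 -40 0 0 0;255 0 0 -40 0 0 0;255 0 0 -40 0 0 0;255 0 0 -25 0 0 0'
python3 - <<'E'
from h import *
delta([503,-123,255],[np.pi,0,0.36])
grab("side","s4",(225,140,425,290),4)
E
```

```text
clock: 4.77
eef_pos: [470.8, 79.2, 255.9]
tcp_rot: [-3.14, 0.014, 0.363]
contact_force: [1.9, -0.0, -1.4]
opening: 0.128
shift tool [-41.5 200.5   1. ] rot deg [-0.11  0.8   0.15] min rows 5.0 t 4.7667
```

View pics/s4.png

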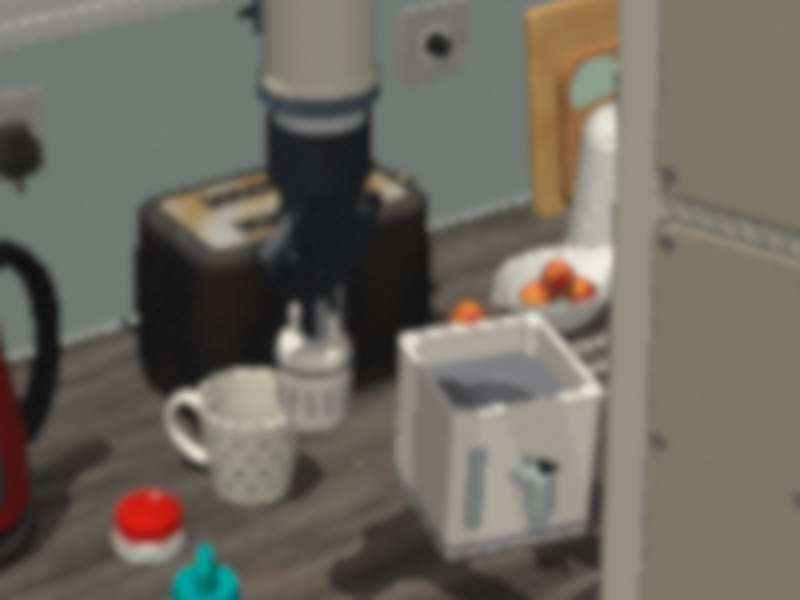

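Run:
```python
from ov import *
P,R,s=pose();print(P)
draw("pics/s4_raw.png","side",[],(275,185,335,255),9,"pics/o7.png")
it=[(CART,(P[0],P[1],.363,P[2]-75.8),(255,0,0)),([np.array([[0,0,0],[0,0,40.]])],(P[0],P[1],0,P[2]),(0,0,255))]
draw("pics/s4_raw.png","side",it,(275,185,335,255),9,"pics/o8.png")
cv2.imwrite("pics/o78.png",cv2.resize(np.hstack([cv2.imread("pics/o7.png"),cv2.imread("pics/o8.png")]),None,fx=.73,fy=.73))
```

```text
[472.95588453  79.53485058 259.76311803]
```

View pics/o78.png

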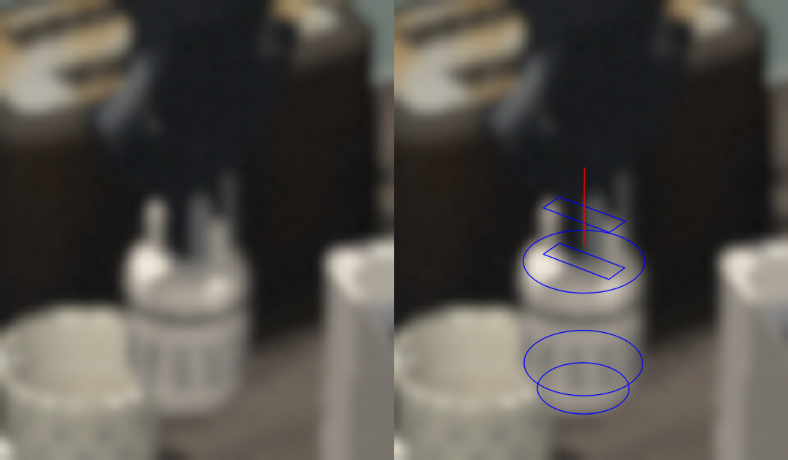

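```bash
python3 -m jog '255 -7 39 1 0 .2 0;255 -7 39 1 0 .2 0;255 -7 39 1 0 .2 0;255 -7 39 1 0 0 0;255 -7 36 1 0 0 0'
python3 - <<'E'
from h import *
delta([503,-123,250],[np.pi,0,0.36])
E
```

```text
clock: 5.23
eef_pos: [511.7, -111.5, 258.9]
tcp_rot: [3.141, -0.014, 0.375]
contact_force: [0.8, 0.2, -0.4]
opening: 0.134
shift tool [-12.4   7.6   8.7] rot deg [ 0.01 -0.78  0.88] min rows 0.4 t 5.2333
```

```bash
python3 -m jog '255 -8 6 4 0 -.4 .4;255 -2 1 2 0 0 0;255 0 0 0 0 0 0;255 0 0 0 0 0 0'
cat > look.py <<'E'
import sys
from ov import *
n=sys.argv[1];z0=float(sys.argv[2]);D=(503,-123,1.297)
P,R,s=pose();print(P.round(1),s["tcp_rot"].round(3))
for c,bx in(("side",(300,190,390,285)),("top",(300,190,390,285))):
    im=np.ascontiguousarray(optics.grab_frame(c)[:,:,::-1]); cv2.imwrite(f"pics/{n}{c}_raw.png",im)
    P2,R2,s2=pose()
    draw(im,c,[(DISP,D,(0,0,255)),(CART,(P[0],P[1],.363,P[2]-z0),(255,0,0))],bx,6,f"pics/{n}{c}.png")
    draw(im,c,[],bx,6,f"pics/{n}{c}b.png")
    print(P2.round(1))
a=[cv2.imread(f"pics/{n}{c}.png") for c in("side","top")]
cv2.imwrite(f"pics/{n}.png",cv2.resize(np.hstack(a),None,fx=.74,fy=.74))
a=[cv2.imread(f"pics/{n}{c}b.png") for c in("side","top")]
cv2.imwrite(f"pics/{n}b.png",cv2.resize(np.hstack(a),None,fx=.74,fy=.74))
E
python3 look.py k1 75.8
```

```text
clock: 5.57
eef_pos: [504.5, -127.8, 250.7]
tcp_rot: [3.141, -0.005, 0.362]
contact_force: [-0.1, 0.4, -0.4]
opening: 0.127
[ 504.5 -127.8  250.7] [ 3.141 -0.005  0.362]
[ 504.5 -127.5  250.7]
[ 504.8 -127.3  250.9]
```

View pics/k1.png

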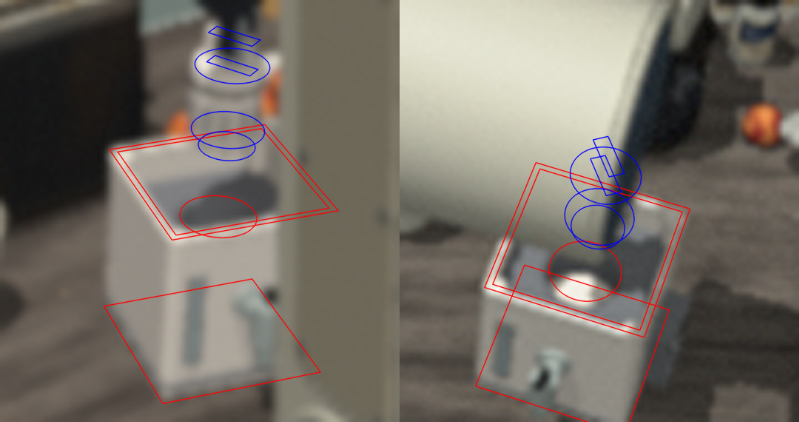

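View pics/k1b.png

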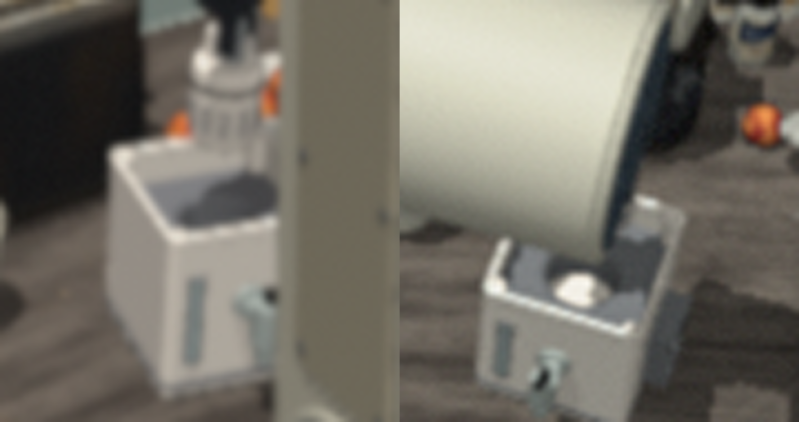

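```bash
python3 - <<'E'
from h import *
delta([502.7,-123,205],[np.pi,0,0.36])
E
python3 -m jog '255 -1 -4 12 0 -.3 0;255 0 0 16 0 0 0;255 0 0 12 0 0 0;255 0 0 0 0 0 0;255 0 0 0 0 0 0'
python3 - <<'E'
from h import *
delta([502.7,-123,205],[np.pi,0,0.36])
E
```

```text
shift tool [-0.6 -4.8 45.9] rot deg [ 0.05 -0.29  0.17] min rows 1.1 t 5.6667
clock: 6.08
eef_pos: [502.5, -117.8, 208.4]
tcp_rot: [3.141, -0.001, 0.37]
contact_force: [0.5, -0.7, -1.0]
opening: 0.131
shift tool [-1.6  4.9  3.4] rot deg [ 0.04 -0.04  0.55] min rows 0.2 t 6.0833
```

```bash
python3 -m jog '255 0 3 2 0 0 0;255 0 0 0 0 0 0;255 0 0 0 0 0 0;255 0 0 0 0 0 0'
python3 look.py k2 75.8
python3 - <<'E'
from h import *
delta([502.7,-123,205],[np.pi,0,0.36])
E
```

```text
clock: 6.42
eef_pos: [504.2, -119.5, 207.2]
tcp_rot: [3.14, -0.002, 0.372]
contact_force: [0.2, 0.4, -1.0]
opening: 0.125
[ 504.2 -119.5  207.2] [ 3.14e+00 -2.00e-03  3.72e-01]
[ 504.3 -119.5  207.3]
[ 504.2 -119.5  207.3]
shift tool [-2.7  2.7  2.3] rot deg [ 0.08 -0.1   0.67] min rows 0.1 t 6.5167
```

View pics/k2.png

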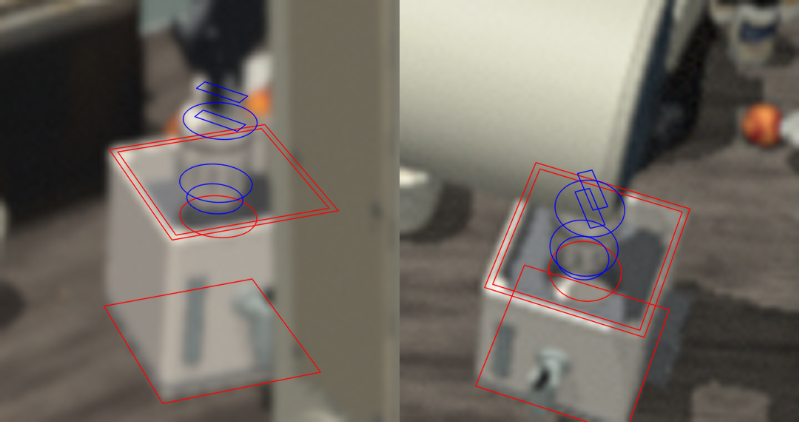

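View pics/k2b.png

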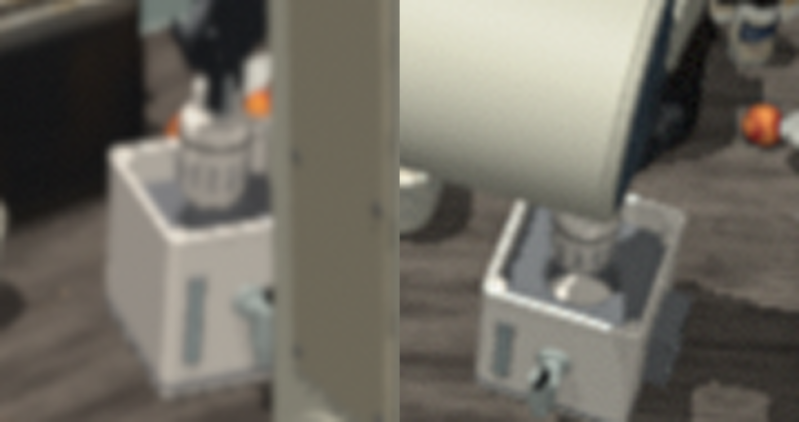

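Run:
```python
from ov import *
it=[(DISP,(503,-123,1.297),(0,0,255)),(CART,(504.2,-119.5,.363,207.3-75.8),(255,0,0))]
draw("pics/k2top_raw.png","top",it,(310,225,370,280),13,"pics/o9.png")
draw("pics/k2side_raw.png","side",it,(315,210,375,255),13,"pics/o10.png")
```

```text
(no output)
```

View pics/o9.png

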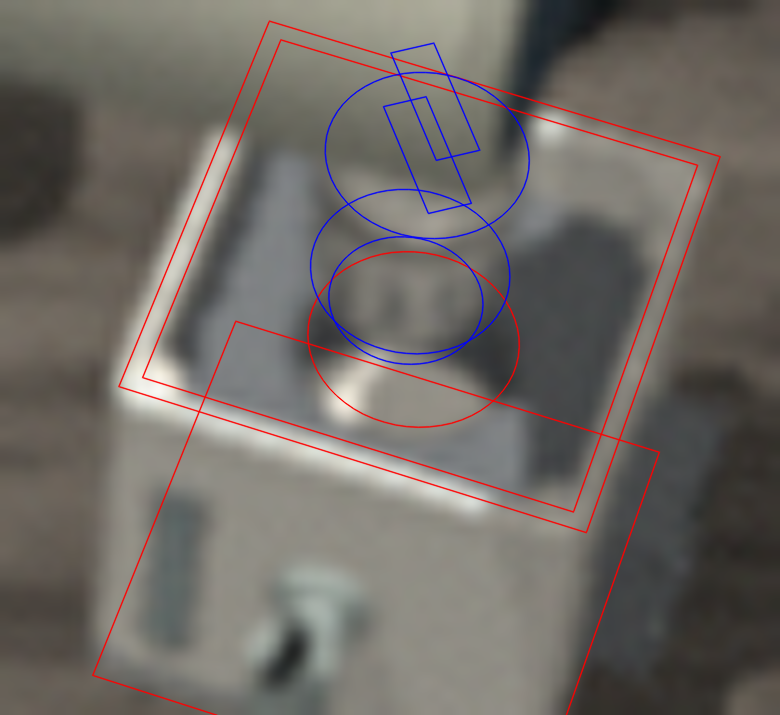

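View pics/o10.png

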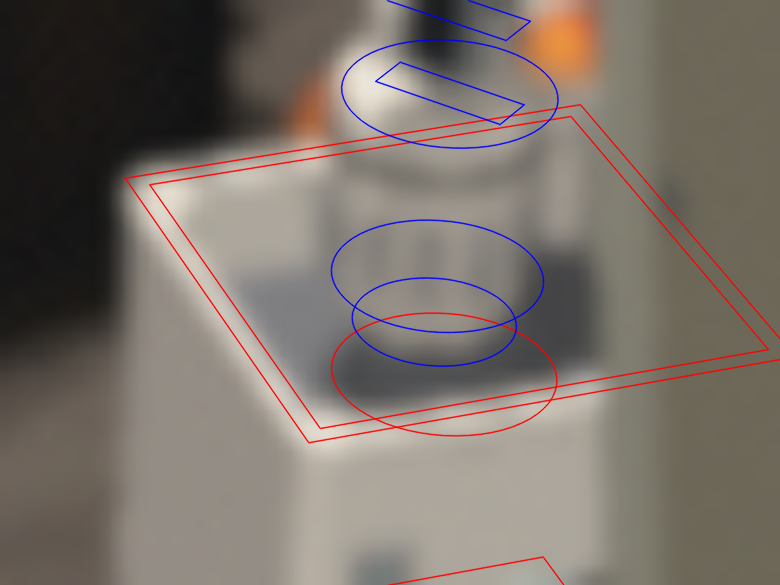

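```bash
python3 - <<'E'
from h import *
delta([501,-122.8,190],[np.pi,0,0.36])
E
python3 -m jog '255 -3 2 5 0 0 .4;255 0 0 0 0 0 0;255 0 0 0 0 0 0;255 0 0 0 0 0 0'
python3 - <<'E'
from h import *
delta([501,-122.8,190],[np.pi,0,0.36])
E
```

```text
shift tool [-4.2  1.8 17.3] rot deg [ 0.08 -0.1   0.67] min rows 0.4 t 6.5167
clock: 6.85
eef_pos: [502.1, -123.2, 202.3]
tcp_rot: [3.14, -0.002, 0.363]
contact_force: [1.1, 0.3, -1.1]
opening: 0.129
shift tool [-0.9 -0.8 12.3] rot deg [ 0.11 -0.14  0.19] min rows 0.3 t 6.85
```

Good; I'll descend gently and watch the force.

```bash
python3 -m jog '255 -.8 -.8 8 0 0 0;255 0 0 8 0 0 0;255 0 0 0 0 0 0;255 0 0 0 0 0 0'
python3 - <<'E'
from h import *
delta([501,-122.8,147],[np.pi,0,0.36])
E
```

```text
clock: 7.18
eef_pos: [500.8, -122.8, 184.4]
tcp_rot: [3.14, -0.002, 0.363]
contact_force: [-0.3, -0.4, -0.8]
opening: 0.127
shift tool [ 0.1 -0.  37.4] rot deg [ 0.11 -0.14  0.17] min rows 0.9 t 7.1833
```

```bash
python3 -m jog '255 0 0 6 0 0 0;255 0 0 6 0 0 0;255 0 0 0 0 0 0'; python3 -m jog '255 0 0 6 0 0 0;255 0 0 6 0 0 0;255 0 0 0 0 0 0'
```

```text
clock: 7.43
eef_pos: [499.8, -122.6, 171.0]
tcp_rot: [3.141, -0.0, 0.363]
contact_force: [0.3, 0.5, -0.5]
opening: 0.132
clock: 7.68
eef_pos: [499.6, -122.5, 157.5]
tcp_rot: [3.141, 0.0, 0.363]
contact_force: [0.1, 0.3, -2.3]
opening: 0.128
```

```bash
python3 -m jog '255 .4 0 5 0 0 0;255 0 0 4 0 0 0;255 0 0 0 0 0 0;255 0 0 0 0 0 0'; python3 -m jog '255 0 0 2 0 0 0;255 0 0 0 0 0 0'
```

```text
clock: 8.02
eef_pos: [500.0, -122.4, 147.0]
tcp_rot: [3.141, 0.001, 0.363]
contact_force: [-1.0, 0.3, -0.6]
opening: 0.127
clock: 8.18
eef_pos: [500.1, -122.5, 145.0]
tcp_rot: [3.141, 0.001, 0.363]
contact_force: [-0.9, -0.5, -1.4]
opening: 0.125
```

```bash
python3 -m jog '255 0 0 2 0 0 0;255 0 0 1 0 0 0;255 0 0 0 0 0 0'; python3 -m jog '255 0 0 2 0 0 0;255 0 0 1 0 0 0;255 0 0 0 0 0 0'
```

```text
clock: 8.43
eef_pos: [500.2, -122.6, 143.6]
tcp_rot: [3.141, 0.0, 0.364]
contact_force: [-1.9, -0.7, -1.4]
opening: 0.129
clock: 8.68
eef_pos: [500.1, -122.6, 143.6]
tcp_rot: [3.141, 0.0, 0.364]
contact_force: [-0.8, -1.0, -2.0]
opening: 0.129
```

```bash
python3 -m jog '150 0 0 0 0 0 0;150 0 0 0 0 0 0;150 0 0 0 0 0 0;150 0 0 0 0 0 0'; python3 -m jog '150 0 0 -20 0 0 0;150 0 0 -35 0 0 0;150 0 0 -35 0 0 0;150 0 0 -20 0 0 0'
python3 - <<'E'
from ov import *
im=np.ascontiguousarray(optics.grab_frame("side")[:,:,::-1]); cv2.imwrite("pics/k3_raw.png",im)
draw(im,"side",[(CART,(501,-122.8,.363,70),(255,0,0))],(310,200,370,250),13,"pics/k3.png")
draw(im,"side",[],(310,200,370,250),13,"pics/k3b.png")
E
```

```text
clock: 9.02
eef_pos: [501.7, -122.8, 143.8]
tcp_rot: [3.139, -0.003, 0.363]
contact_force: [0.5, 0.0, 0.4]
opening: 0.412
clock: 9.35
eef_pos: [498.4, -121.8, 251.7]
tcp_rot: [-3.138, 0.006, 0.363]
contact_force: [0.7, -0.6, 0.1]
opening: 0.414
```

View pics/k3.png

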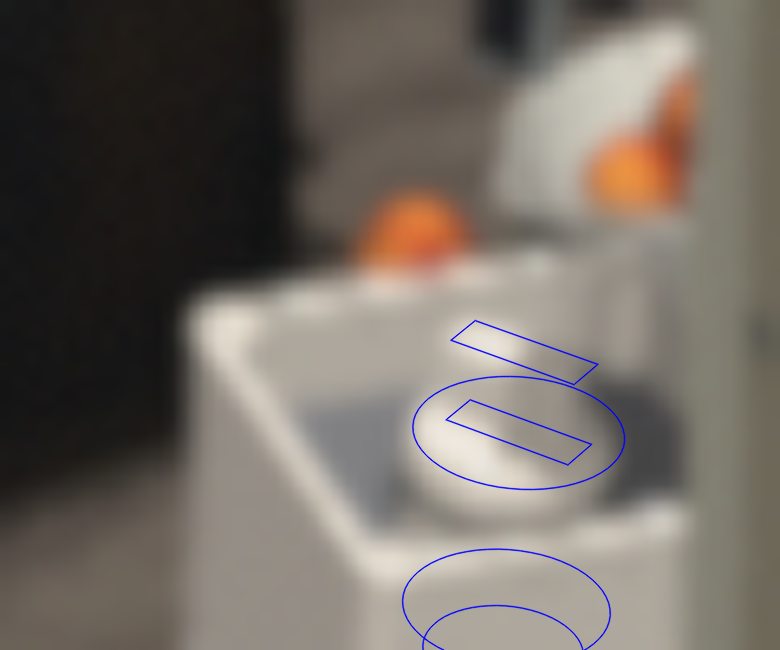

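View pics/k3b.png

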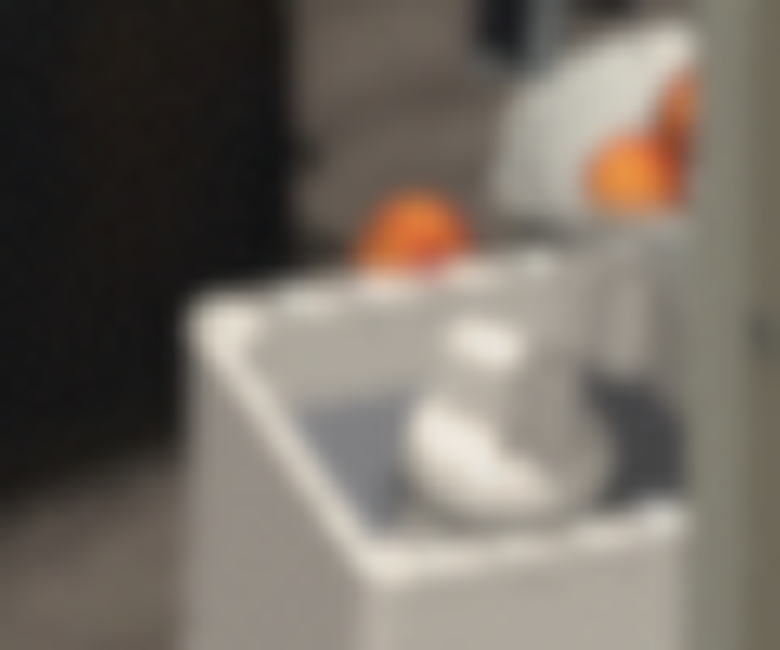

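Run:
```python
from h import *
print("kettle front",onz("top",(235,228),0), "mugA",onz("top",(187,244),0),"timer",onz("top",(269,244),0))
delta([481,286,160],[np.pi,0,0.013])
```

```text
kettle front [650.82783326 290.68566694   0.        ] mugA [5.56966873e+02 4.65441394e+02 2.27373675e-13] timer [586.89801804 148.31000673   0.        ]
shift tool [ 127.5 -388.2   94.9] rot deg [-0.04  0.13 20.08] min rows 10.2 t 9.4
```

```bash
python3 -m jog '150 12 -37 0 0 0 0;150 12 -37 0 0 0 0;150 12 -37 0 0 0 0;150 12 -37 0 0 0 0;150 12 -37 0 0 0 0'; python3 -m jog '150 12 -37 5 0 0 2;150 11 -37 5 0 0 2;150 9 -37 10 0 0 2;150 8 -37 10 0 0 2;150 5 -20 10 0 0 2'
python3 - <<'E'
from h import *
delta([481,286,100],[np.pi,0,0.013])
grab("top","t5",(300,190,390,285),6)
E
```

```text
clock: 9.82
eef_pos: [494.3, 71.3, 257.7]
tcp_rot: [3.136, -0.007, 0.352]
contact_force: [1.7, 0.0, -0.2]
opening: 0.409
clock: 10.23
eef_pos: [490.2, 257.4, 217.7]
tcp_rot: [3.14, -0.016, 0.171]
contact_force: [-0.1, 0.2, 0.6]
opening: 0.406
shift tool [ -6.1 -29.9 117.6] rot deg [ 0.02 -0.93  9.08] min rows 3.0 t 10.2333
```

View pics/t5.png

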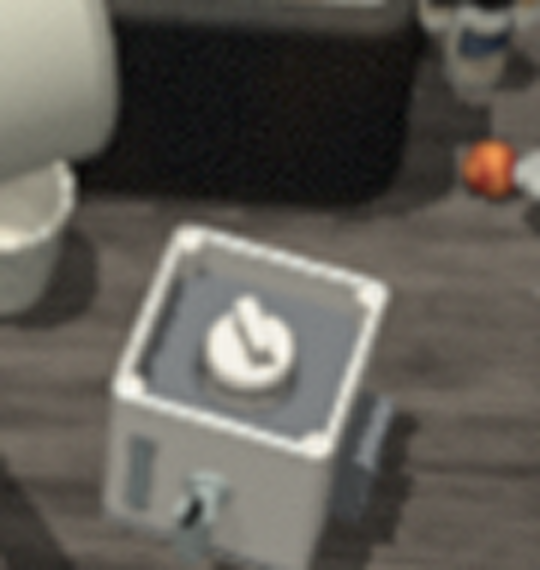

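Cartridge sits in the middle of the well, at crop (250,350), and all four rim corners are visible. I'll refit the dispenser and check the seating height.

Run:
```python
from ov import *
t=lambda u,v:S(u,v,300,190,6)
o=[("top",t(183,229),(64,-64,148)),("top",t(387,290),(-64,-64,148)),("top",t(323,457),(-64,64,148)),("top",t(115,387),(64,64,148))]
p,e=fit(o,[502,-123,1.3]);print(p.round(3),e.round(1).tolist())
im=cv2.imread("pics/t5_raw.png")
draw(im,"top",[(DISP+MOD,p,(0,0,255)),(CART[:1]+CART[3:4],(p[0],p[1],.363,70),(255,0,0))],(315,220,375,285),9,"pics/o11.png")
```

```text
[ 499.668 -121.29     1.283] [[0.1, -0.7], [0.2, -0.2], [0.1, 0.3], [-0.5, 0.5]]
```

View pics/o11.png

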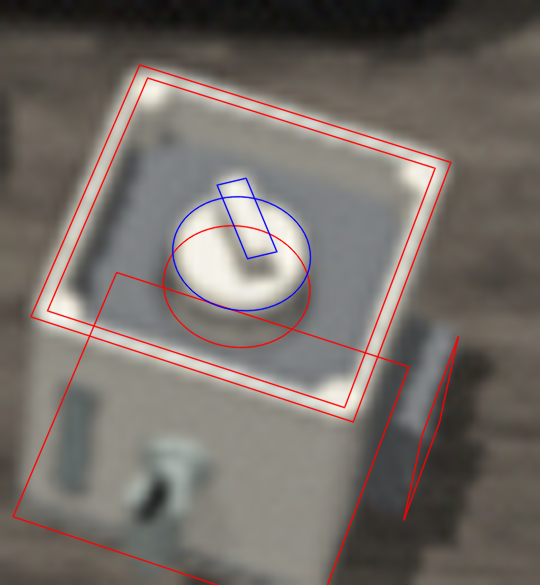

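```bash
python3 -m jog '150 -1 -14 25 0 -.4 4.5;150 -2 -13 35 0 -.4 4.5;150 0 0 25 0 0 0;150 0 0 0 0 0 0'
python3 - <<'E'
from h import *
delta([481,286,60],[np.pi,0,0.013])
grab("side","s6",(215,230,300,325),7)
grab("top","t6",(200,210,290,270),8)
E
```

```text
clock: 10.62
eef_pos: [484.3, 291.2, 127.1]
tcp_rot: [-3.139, -0.004, 0.01]
contact_force: [-1.7, -0.1, 0.3]
opening: 0.414
shift tool [-3.6  5.3 67.1] rot deg [-0.12 -0.21 -0.19] min rows 1.6 t 10.6167
```

View pics/s6.png

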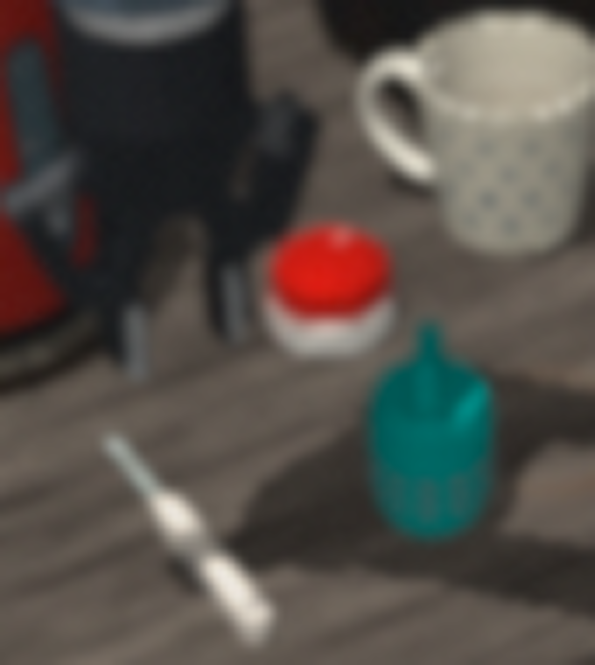

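View pics/t6.png

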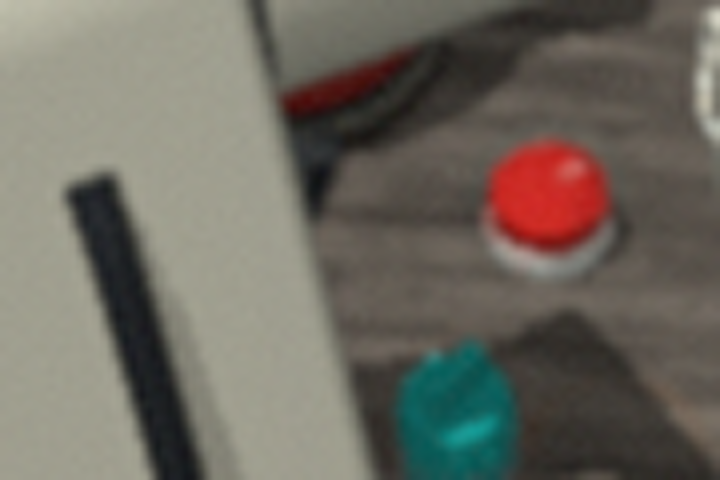

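```bash
python3 -m jog '150 -4 5 35 0 0 0;150 -1 0 30 0 0 0;150 0 0 15 0 0 0;150 0 0 0 0 0 0;150 0 0 0 0 0 0'
python3 - <<'E'
from h import *
delta([479,285.7,4],[np.pi,0,0.013])
grab("side","s7",(215,230,300,325),7)
E
```

```text
clock: 11.13
eef_pos: [490.1, 288.9, 58.9]
tcp_rot: [-3.13, -0.022, 0.01]
contact_force: [1.1, 0.3, 0.1]
opening: 0.41
shift tool [-12.3   3.8  54.6] rot deg [-0.69 -1.24 -0.18] min rows 1.4 t 11.1333
```

View pics/s7.png

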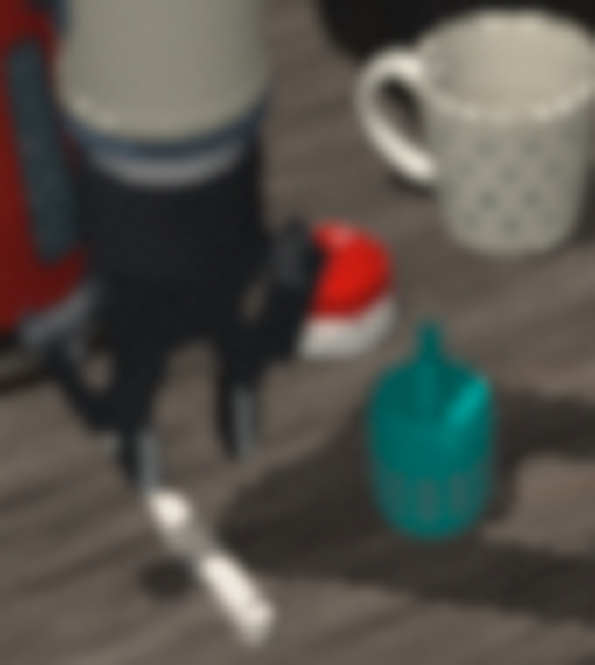

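```bash
python3 -m jog '150 -7 3 15 -.6 -1.2 0;150 -4 1 12 0 0 0;150 0 0 0 0 0 0;150 0 0 0 0 0 0'
python3 - <<'E'
from h import *
delta([479,285.7,4],[np.pi,0,0.013])
E
```

```text
clock: 11.52
eef_pos: [482.9, 286.4, 36.3]
tcp_rot: [-3.137, -0.007, 0.009]
contact_force: [0.3, 0.0, -1.0]
opening: 0.411
shift tool [-4.1  0.9 32.3] rot deg [-0.29 -0.38 -0.2 ] min rows 0.8 t 11.5167
```

```bash
python3 -m jog '150 -4 1 10 -.3 -.4 0;150 0 0 6 0 0 0;150 0 0 0 0 0 0;150 0 0 0 0 0 0'
python3 - <<'E'
from h import *
delta([479,285.7,4],[np.pi,0,0.013])
grab("side","s8",(215,230,300,325),7)
E
```

```text
clock: 11.85
eef_pos: [479.8, 286.0, 20.5]
tcp_rot: [-3.141, -0.0, 0.01]
contact_force: [-0.2, 0.2, 0.9]
opening: 0.411
shift tool [-0.8  0.3 16.5] rot deg [-0.02 -0.03 -0.2 ] min rows 0.4 t 11.85
```

View pics/s8.png

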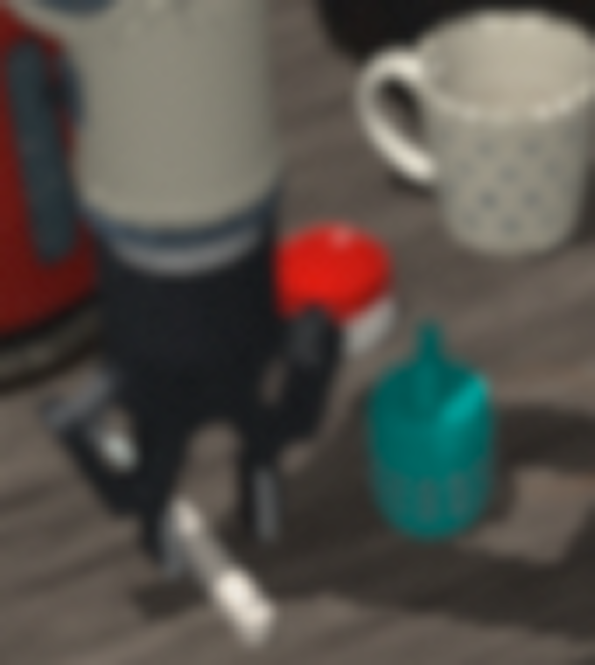

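```bash
python3 -m jog '150 0 0 8 0 0 0;150 0 0 5 0 0 0;150 0 0 0 0 0 0;150 0 0 0 0 0 0'
```

```text
clock: 12.23
eef_pos: [480.2, 286.2, 6.5]
tcp_rot: [-3.141, -0.001, 0.01]
contact_force: [-0.0, 0.4, 0.5]
opening: 0.41
```

```bash
python3 -m jog '255 0 0 0 0 0 0;255 0 0 0 0 0 0;255 0 0 0 0 0 0;255 0 0 0 0 0 0;255 0 0 0 0 0 0' 60;python3 -m jog '255 0 0 0 0 0 0;255 0 0 0 0 0 0'
```

```text
clock: 12.65
eef_pos: [480.3, 286.3, 6.7]
tcp_rot: [-3.141, -0.001, 0.01]
contact_force: [-0.1, 0.0, -0.7]
opening: 0.122
clock: 12.82
eef_pos: [480.4, 286.3, 6.8]
tcp_rot: [-3.141, -0.002, 0.01]
contact_force: [1.4, -0.5, -0.8]
opening: 0.119
```

```bash
python3 -m jog '255 0 0 -20 0 0 0;255 0 0 -35 0 0 0;255 0 0 -40 0 0 0;255 0 0 -40 0 0 0;255 0 0 -40 0 0 0' 80; python3 -m jog '255 0 0 -20 0 0 0;255 0 0 -10 0 0 0;255 0 0 0 0 0 0'
python3 - <<'E'
from h import *
delta([435,-340,225],[np.pi,0,0.01])
grab("side","s9",(215,180,335,300),6)
E
```

```text
clock: 13.23
eef_pos: [474.4, 282.7, 178.5]
tcp_rot: [3.133, 0.015, 0.009]
contact_force: [1.8, -0.4, -0.4]
opening: 0.109
clock: 13.48
eef_pos: [478.5, 285.2, 220.0]
tcp_rot: [3.14, 0.003, 0.01]
contact_force: [0.1, -0.5, -1.0]
opening: 0.112
shift tool [-49.4 624.7  -3.9] rot deg [ 0.09  0.15 -0.03] min rows 15.3 t 13.4833
```

View pics/s9.png

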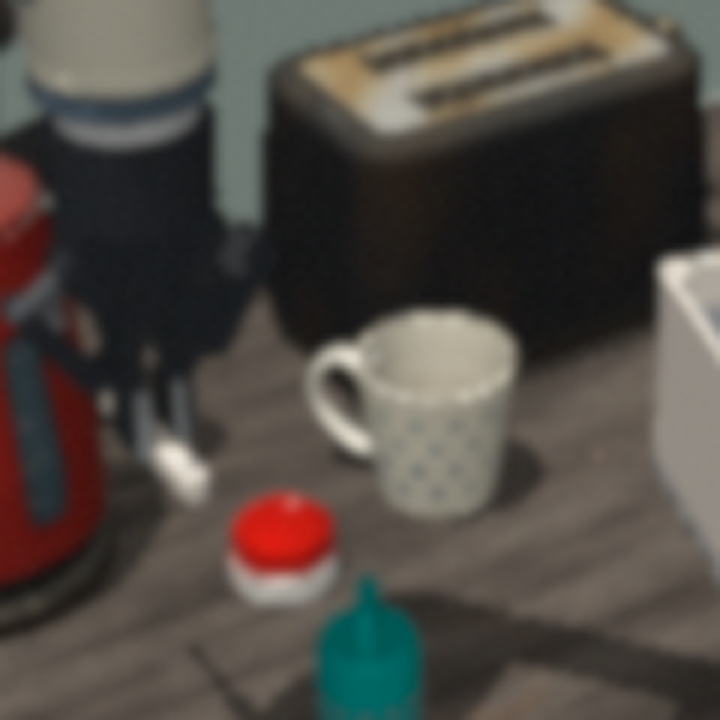

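Tool held, handle end at crop (185,480). Now I'll travel over the dispenser.

```bash
python3 -m jog '255 -4 38 -3 0 0 0;255 -4 40 -3 0 0 0;255 -4 40 0 0 0 0;255 -4 40 0 0 0 0;255 -4 40 0 0 0 0'; python3 -m jog '255 -4 40 0 0 0 0;255 -4 40 0 0 0 0;255 -4 40 0 0 0 0;255 -4 40 0 0 0 0;255 -4 40 0 0 0 0';  python3 -m jog '255 -4 40 0 0 0 0;255 -4 40 0 0 0 0;255 -4 40 0 0 0 0;255 -4 38 0 0 0 0;255 -3 30 0 0 0 0'
python3 - <<'E'
from h import *
delta([435,-345,225],[np.pi,0,1.29])
E
```

```text
clock: 13.95
eef_pos: [457.6, 86.5, 218.9]
tcp_rot: [3.14, 0.009, 0.019]
contact_force: [2.1, -1.0, -0.1]
opening: 0.107
clock: 14.37
eef_pos: [434.1, -120.4, 211.9]
tcp_rot: [3.142, 0.02, 0.022]
contact_force: [1.7, -0.5, -0.8]
opening: 0.106
clock: 14.78
eef_pos: [411.7, -316.7, 203.9]
tcp_rot: [-3.136, 0.029, 0.02]
contact_force: [0.4, 0.6, -0.2]
opening: 0.104
shift tool [ 22.1  28.7 -21.9] rot deg [ -1.35   1.25 -72.75] min rows 10.2 t 14.7833
```

```bash
python3 -m jog '255 5 10 0 0 .5 -6.5;255 5 0 0 0 .5 -7;255 0 0 0 0 0 -7;255 0 0 0 0 0 -7;255 0 0 0 0 0 -7'; python3 -m jog '255 0 0 0 0 0 -7;255 0 0 0 0 0 -7;255 0 0 0 0 0 -7;255 0 0 0 0 0 -7;255 0 0 0 0 0 -5'
python3 -m jog '255 0 0 0 0 0 -2;255 0 0 0 0 0 0;255 0 0 0 0 0 0'
python3 - <<'E'
from h import *
delta([435,-345,120],[np.pi,0,1.29])
E
```

```text
clock: 15.2
eef_pos: [416.5, -332.3, 193.5]
tcp_rot: [-3.117, 0.01, 0.632]
contact_force: [0.1, -0.1, -0.6]
opening: 0.107
clock: 15.62
eef_pos: [411.8, -329.3, 183.4]
tcp_rot: [-3.102, -0.011, 1.225]
contact_force: [-0.3, -0.4, -0.0]
opening: 0.111
clock: 15.87
eef_pos: [409.4, -327.4, 178.2]
tcp_rot: [-3.095, -0.015, 1.266]
contact_force: [-0.4, 1.0, -0.6]
opening: 0.104
shift tool [-10.   32.4  56.6] rot deg [-2.67 -0.9  -1.33] min rows 1.6 t 15.8667
```

```bash
python3 -m jog '255 -5 16 15 -1.3 -.5 -.6;255 -5 16 20 -1.3 -.4 -.6;255 0 0 15 0 0 0;255 0 0 0 0 0 0;255 0 0 0 0 0 0'
python3 - <<'E'
from h import *
delta([437.4,-340.3,53.8],[np.pi,0,1.29])
grab("side","s10",(300,200,420,290),6.6)
grab("top","t10",(310,200,430,310),6)
E
```

```text
clock: 16.28
eef_pos: [435.5, -345.2, 122.1]
tcp_rot: [-3.139, -0.001, 1.281]
contact_force: [0.1, 0.1, -0.9]
opening: 0.108
shift tool [ 5.2  0.6 68.3] rot deg [-0.18 -0.04 -0.54] min rows 1.7 t 16.2833
```

View pics/t10.png

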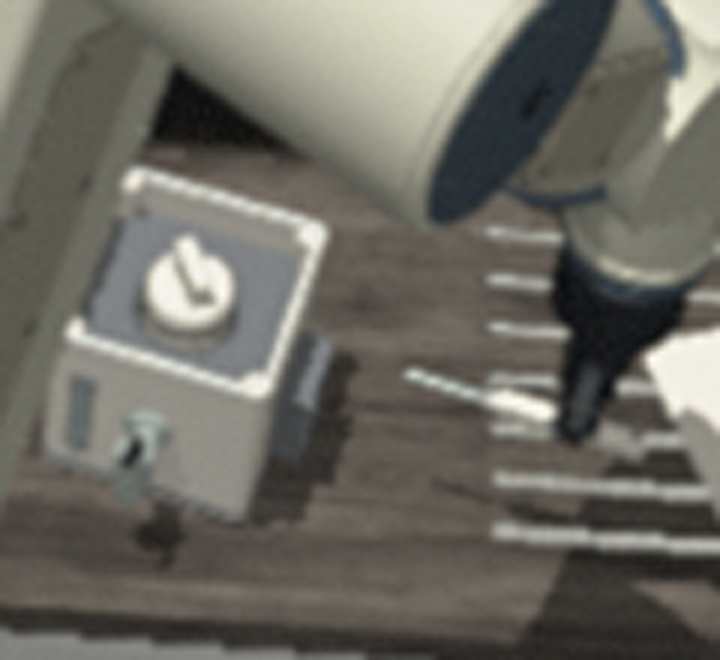

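View pics/s10.png

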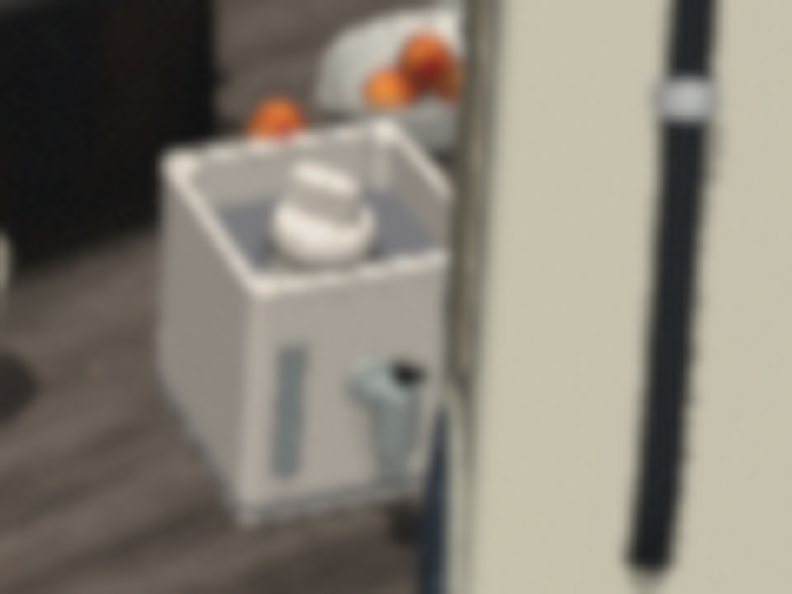

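```bash
python3 -m jog '255 2 0 20 -.1 0 -.3;255 0 0 20 0 0 -.2;255 0 0 14 0 0 0;255 0 0 0 0 0 0;255 0 0 0 0 0 0'
python3 - <<'E'
from h import *
delta([437.4,-340.3,53.8],[np.pi,0,1.29])
E
```

```text
clock: 16.8
eef_pos: [438.5, -345.3, 72.9]
tcp_rot: [3.135, 0.003, 1.288]
contact_force: [0.2, -0.3, -0.7]
opening: 0.11
shift tool [ 4.5 -2.5 19.1] rot deg [ 0.39  0.15 -0.13] min rows 0.5 t 16.8
```

```bash
python3 -m jog '255 3 -2 12 .3 .1 0;255 0 0 4 0 0 0;255 0 0 0 0 0 0;255 0 0 0 0 0 0'
cat > chk.py <<'E'
import sys
from ov import *
D=(500.3,-122.2,1.29)
delta([437.4,-340.3,53.8],[np.pi,0,1.29])
im=np.ascontiguousarray(optics.grab_frame("top")[:,:,::-1]); P,R,s=pose()
y=s["tcp_rot"][2]
pins=[np.array(p)*1.0 for p in ([[45,0,1.2],[100,0,1.2]],[[45,-6,9.2],[45,6,9.2]],[[-45,-6,9.2],[-45,6,9.2],[45,6,9.2]])]
hole=[np.array([[-87,0,55],[-60,0,55]],float)]
draw(im,"top",[(DISP+MOD+hole,D,(0,0,255)),(pins,(P[0],P[1],y,P[2]),(0,200,0))],(325,220,425,295),7.8,f"pics/{sys.argv[1]}.png")
draw(im,"top",[],(325,220,425,295),7.8,f"pics/{sys.argv[1]}b.png")
tip=P+Ro.from_euler("z",y).apply([100,0,1.2]); h=np.array([D[0],D[1],0])+Ro.from_euler("z",D[2]).apply([-87,0,55])
print("tip in hole frame",Ro.from_euler("z",D[2]).inv().apply(tip-h).round(1))
E
python3 chk.py p1
```

```text
clock: 17.13
eef_pos: [438.9, -342.7, 59.0]
tcp_rot: [3.136, 0.002, 1.287]
contact_force: [-0.3, -0.1, 0.2]
opening: 0.107
shift tool [ 1.9 -2.1  5.2] rot deg [ 0.29  0.13 -0.16] min rows 0.1 t 17.1333
tip in hole frame [-42.   -2.5   5.3]
```

View pics/p1.png

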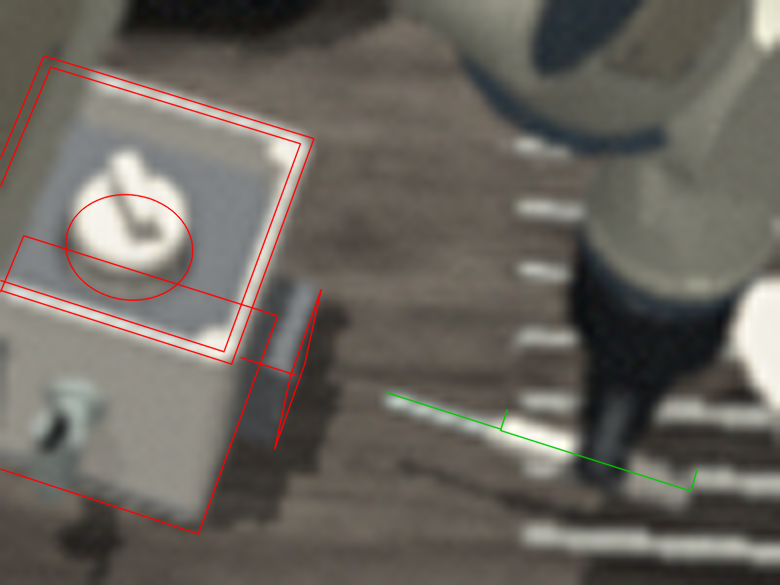

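View pics/p1b.png

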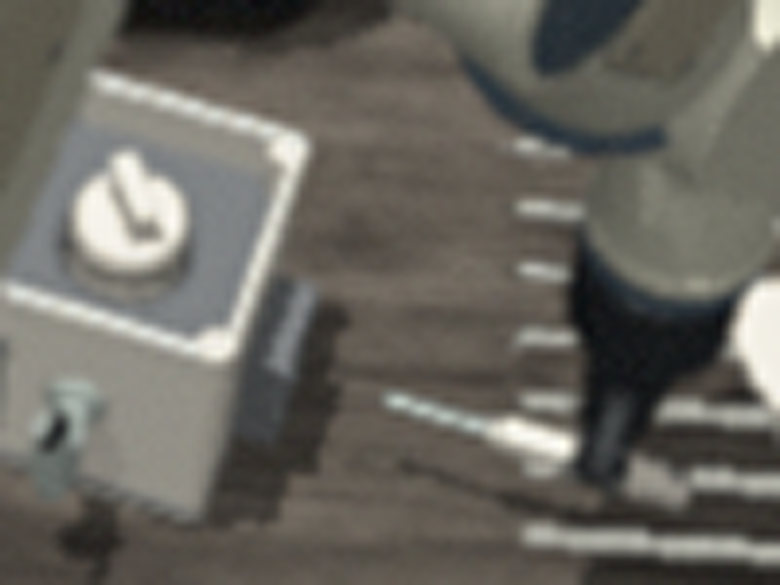

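```bash
python3 -m jog '255 6 -1.3 5 .3 .1 -.2;255 0 0 0 0 0 0;255 0 0 0 0 0 0;255 0 0 0 0 0 0'
python3 chk.py p2
```

```text
clock: 17.52
eef_pos: [440.0, -336.3, 54.4]
tcp_rot: [3.141, 0.001, 1.291]
contact_force: [0.6, -0.5, -0.7]
opening: 0.108
shift tool [-4.5 -1.4  0.7] rot deg [0.05 0.05 0.06] min rows 0.1 t 17.5167
tip in hole frame [-35.6  -1.4   0.7]
```

Now I'll advance along the tool's x axis, in small steps near the face.

```bash
python3 -m jog '255 8 0 .3 0 0 0;255 8 0 .3 0 0 0;255 4 0 0 0 0 0;255 0 0 0 0 0 0;255 0 0 0 0 0 0'
python3 chk.py p3
```

```text
clock: 17.98
eef_pos: [446.3, -314.9, 54.1]
tcp_rot: [3.14, 0.001, 1.291]
contact_force: [0.8, -1.1, -0.6]
opening: 0.108
shift tool [-26.9  -1.5   0.3] rot deg [0.07 0.06 0.06] min rows 0.7 t 17.9833
tip in hole frame [-13.2  -1.4   0.3]
```

View pics/p3.png

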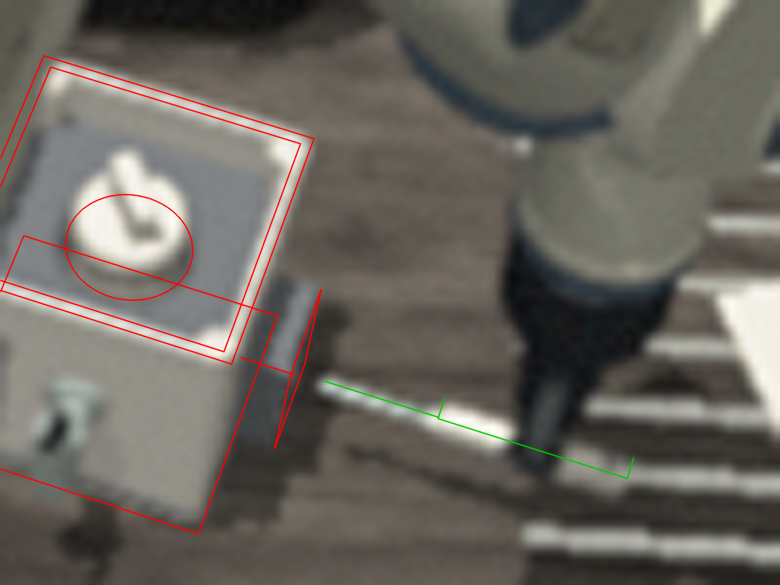

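View pics/p3b.png

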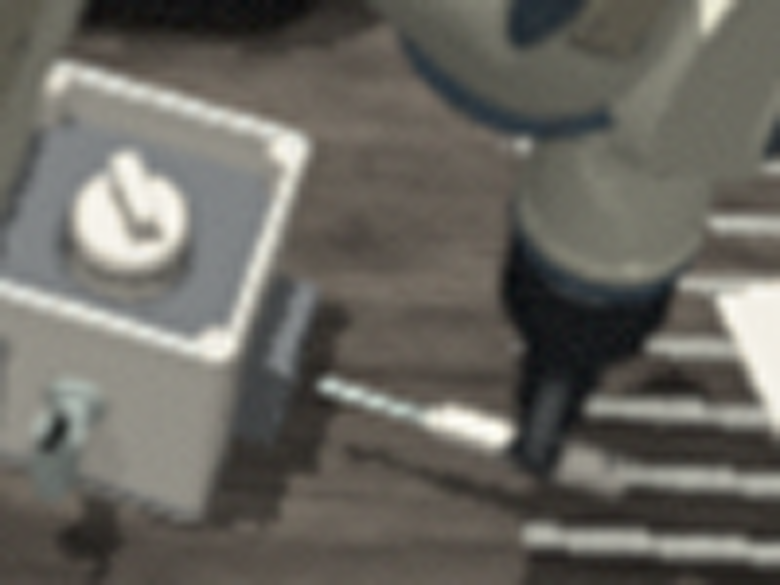

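```bash
python3 -m jog '255 7 .5 0 0 0 0;255 6 0 0 0 0 0;255 0 0 0 0 0 0;255 0 0 0 0 0 0'
python3 chk.py p4
```

```text
clock: 18.37
eef_pos: [450.8, -301.5, 54.1]
tcp_rot: [3.14, 0.001, 1.291]
contact_force: [-0.5, -0.0, 0.5]
opening: 0.108
shift tool [-41.   -2.1   0.3] rot deg [0.09 0.06 0.04] min rows 1.0 t 18.3667
tip in hole frame [ 0.9 -2.1  0.3]
```

```bash
python3 -m jog '255 4 -.5 0 0 0 0;255 2 0 0 0 0 0;255 0 0 0 0 0 0'; python3 chk.py p5; python3 -m jog '255 3 0 0 0 0 0;255 2 0 0 0 0 0;255 0 0 0 0 0 0'
python3 chk.py p6
```

```text
clock: 18.67
eef_pos: [452.0, -295.3, 54.1]
tcp_rot: [3.14, 0.001, 1.29]
contact_force: [-0.2, -0.3, -0.4]
opening: 0.107
shift tool [-47.2  -1.6   0.3] rot deg [0.09 0.06 0.01] min rows 1.2 t 18.6667
tip in hole frame [ 7.2 -1.5  0.3]
clock: 18.97
eef_pos: [453.4, -290.4, 54.1]
tcp_rot: [3.14, 0.001, 1.29]
contact_force: [0.1, 0.1, -0.7]
opening: 0.109
shift tool [-52.4  -1.6   0.4] rot deg [ 0.09  0.07 -0.01] min rows 1.3 t 18.9667
tip in hole frame [12.3 -1.6  0.3]
```

View pics/p6b.png

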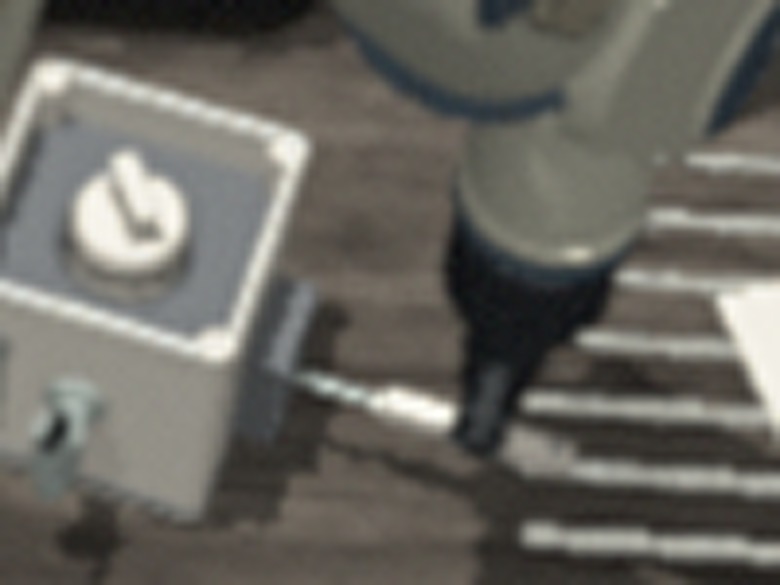

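```bash
python3 -m jog '255 3 0 0 0 0 0;255 2 0 0 0 0 0;255 0 0 0 0 0 0'; python3 -m jog '255 2 0 0 0 0 0;255 1 0 0 0 0 0;255 0 0 0 0 0 0'
python3 chk.py p7
```

```text
clock: 19.27
eef_pos: [454.9, -286.1, 54.2]
tcp_rot: [3.14, 0.003, 1.291]
contact_force: [-1.8, -3.6, -1.0]
opening: 0.103
clock: 19.52
eef_pos: [455.7, -284.6, 54.5]
tcp_rot: [3.139, 0.005, 1.292]
contact_force: [-1.4, -3.5, -0.1]
opening: 0.107
shift tool [-58.6  -2.3   1. ] rot deg [0.17 0.3  0.12] min rows 1.4 t 19.5167
tip in hole frame [18.6 -1.9  0.7]
```

```bash
python3 -m jog '255 3 0 .3 0 -.2 0;255 3 0 0 0 0 0;255 2 0 0 0 0 0'; python3 -m jog '255 3 0 0 0 0 0;255 3 0 0 0 0 0'
python3 chk.py p8
```

```text
clock: 19.82
eef_pos: [457.7, -284.2, 55.5]
tcp_rot: [3.135, 0.021, 1.298]
contact_force: [-7.4, -15.0, 1.0]
opening: 0.11
clock: 19.98
eef_pos: [458.5, -284.1, 56.4]
tcp_rot: [3.133, 0.03, 1.303]
contact_force: [-11.2, -22.5, 0.9]
opening: 0.108
shift tool [-59.7  -5.5   4.3] rot deg [0.52 1.71 0.76] min rows 1.5 t 19.9833
tip in hole frame [19.8 -3.4  2.7]
```

```bash
python3 -m jog '255 -1 -1 1.5 .4 1.4 .6;255 .5 0 .5 0 0 0;255 1 0 0 0 0 0'
python3 chk.py p9
```

```text
clock: 20.28
eef_pos: [457.2, -285.5, 54.9]
tcp_rot: [3.139, 0.008, 1.293]
contact_force: [-1.1, -3.8, -0.6]
opening: 0.106
shift tool [-58.1  -4.    1.6] rot deg [0.16 0.44 0.18] min rows 1.4 t 20.2833
tip in hole frame [18.4 -3.5  1.1]
```

```bash
python3 -m jog '255 2 -1.5 .8 .1 .4 .1;255 2 0 0 0 0 0'
python3 chk.py p10;python3 -m jog '255 2 0 .3 0 .3 .2;255 1.5 0 .3 0 .3 .2'; python3 chk.py p11
```

```text
clock: 20.5
eef_pos: [458.1, -284.2, 54.9]
tcp_rot: [3.136, 0.006, 1.294]
contact_force: [-6.5, -19.4, 0.3]
opening: 0.108
shift tool [-59.6  -4.6   1.4] rot deg [0.31 0.33 0.23] min rows 1.5 t 20.5
tip in hole frame [19.6 -4.1  1.2]
clock: 20.72
eef_pos: [458.9, -284.6, 55.0]
tcp_rot: [3.134, 0.003, 1.292]
contact_force: [-7.2, -14.2, -1.2]
opening: 0.108
shift tool [-59.5  -5.3   1.3] rot deg [0.43 0.15 0.11] min rows 1.5 t 20.7167
tip in hole frame [19.5 -4.9  1.1]
```

```bash
python3 -m jog '255 -1 -2 .5 .4 .1 .1;255 0 -1.5 .3 0 0 0;255 1 0 0 0 0 0'
python3 chk.py p12
```

```text
clock: 21.02
eef_pos: [456.3, -284.6, 54.5]
tcp_rot: [3.139, 0.002, 1.29]
contact_force: [-1.3, -7.7, -0.7]
opening: 0.109
shift tool [-58.7  -2.7   0.8] rot deg [ 0.18  0.13 -0.01] min rows 1.4 t 21.0167
tip in hole frame [18.8 -2.8  0.8]
```

```bash
python3 -m jog '255 1.5 -.8 .3 .1 .1 0'; python3 chk.py p13
python3 - <<'E'
from h import *
for i in range(8):
    im=optics.grab_frame("side")
    s=r.sense(); print(s["clock"],s["contact_force"].round(1),s["eef_pos"].round(1),s["opening"].round(3),s["tcp_rot"].round(3))
E
```

```text
clock: 21.15
eef_pos: [456.6, -284.0, 54.6]
tcp_rot: [3.138, 0.003, 1.292]
contact_force: [-4.2, -17.8, -0.6]
opening: 0.109
shift tool [-59.4  -3.    1. ] rot deg [0.18 0.16 0.09] min rows 1.5 t 21.15
tip in hole frame [19.3 -2.8  0.9]Traceback (most recent call last):
  File "<stdin>", line 4, in <module>
AttributeError: 'float' object has no attribute 'round'
```

View pics/p13b.png

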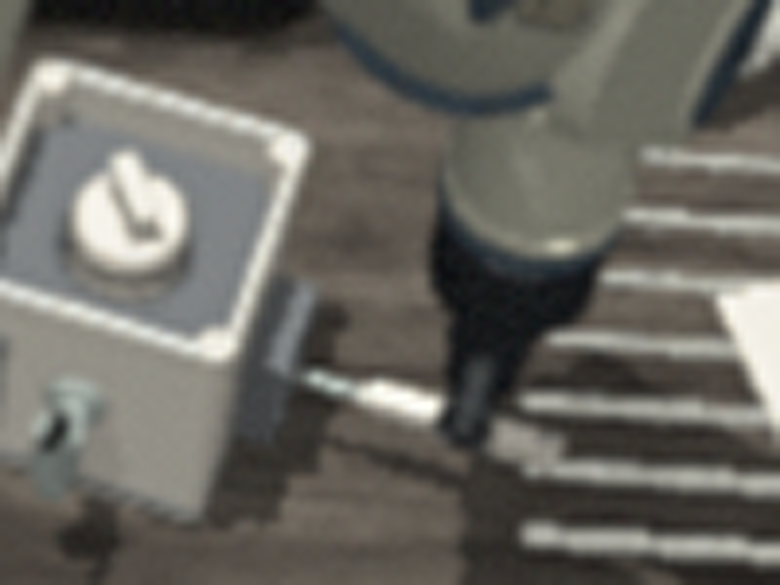

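Run:
```python
from h import *
for i in range(10):
    im=optics.grab_frame("side")
    s=r.sense(); print(round(s["clock"],2),s["contact_force"].round(1),s["eef_pos"].round(1),round(s["opening"],3),s["tcp_rot"].round(3))
```

```text
21.3 [ -3.  -13.5  -0.8] [ 456.6 -284.2   54.7] 0.108 [3.138e+00 3.000e-03 1.292e+00]
21.35 [ -2.1 -12.9  -1.3] [ 456.6 -284.2   54.6] 0.108 [3.138e+00 3.000e-03 1.292e+00]
21.4 [ -3.  -11.4  -0.6] [ 456.6 -284.2   54.6] 0.111 [3.138e+00 3.000e-03 1.291e+00]
21.45 [ -2.9 -12.4  -0.3] [ 456.6 -284.2   54.6] 0.108 [3.138e+00 3.000e-03 1.291e+00]
21.5 [ -2.7 -12.   -1.5] [ 456.6 -284.2   54.6] 0.108 [3.138e+00 3.000e-03 1.291e+00]
21.55 [ -3.1 -12.2  -0.8] [ 456.6 -284.2   54.7] 0.106 [3.138e+00 3.000e-03 1.291e+00]
21.6 [ -2.8 -11.6  -1.4] [ 456.6 -284.2   54.6] 0.107 [3.138e+00 3.000e-03 1.291e+00]
21.65 [ -3.4 -12.8  -1.8] [ 456.6 -284.2   54.6] 0.103 [3.138e+00 3.000e-03 1.291e+00]
21.7 [ -3.6 -11.9  -1.1] [ 456.6 -284.2   54.6] 0.107 [3.138e+00 3.000e-03 1.291e+00]
21.75 [ -3.2 -11.3  -0.7] [ 456.6 -284.2   54.7] 0.111 [3.138e+00 3.000e-03 1.291e+00]
```

Steady hold: about 12 N along the pin, and the arm isn't moving. Handing in.

```bash
python3 -c "
from rig import ticket
print(ticket.sign_off())"
```

```text
the job is handed in; nothing more can be done
None
```

The white cartridge is in the well and released. The gripper holds the pin tool with its pin in the reset hole, pressing the button against its stop. I handed the job in at about 21.8 s; no verdict was reported.

**Last checks**
- **Cartridge:** after release, both camera views matched a cartridge fully home and upright, to within the cameras' accuracy. It still looked the same in the top view after the button was pressed.
- **Button:** the force rose to about 4 N over roughly 5 mm of travel, then the pin met a hard stop. I take that as fully down; the button itself can't be seen in the pictures.
- **Hold:** over the last 0.5 s the arm stood still with a steady push of about 12 N, nearly all along the pin. The jaws stayed on the handle at about 55 mm height.
- **Bystanders:** the gripper stayed clear of the mugs and the timer on every path, and I saw no sign that they moved.

**What disagreed**
- **Cameras:** the two cameras differed by 2–3 mm on the dispenser's position. I worked mainly from the top camera and the arm's own position when the cartridge was home.
- **Insertion depth:** the arm's position gave about 19 mm, the visible length of pin nearer 25 mm. Both are inside the 14–30 mm allowed.
- **Sideways offset:** the pin tip was about 2.8 mm off the hole's centre by my estimate, with 8 mm allowed. During the first pushes the tool drifted a few mm sideways at about 25 N, so I backed off and straightened it before the final push.

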